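# Probe the marked spot on a bridged test bar

### The arm

A 6-joint arm with a two-finger parallel gripper is mounted at the origin on a cart in front of the work surface, level with it; the furniture and walls round the work are solid. World frame = base frame: x ahead of the robot, y to its left, z up, the work surface at z = 0. Lengths are in m, angles in rad, forces in N, time in s.
With the tool pointing down it reaches from about 0.275 to 1 m from the base axis. Payload 8.4 kg.
Tool frame: the origin (TCP) lies at the very end of the fingers, on their centre line; the grasp point (between the pads) lies 19 mm behind it; x points along the fingers, z is the direction in which the jaws open and shut, and the axes are right-handed (so a half turn about x gives the same grasp; the last joint's range is limited). The gripper opens to 85 mm and grips with 20 to 120 N. Pads are 22 mm wide; open, the fingers measure 114 mm over their backs; the gripper's body (76 mm by 85 mm) begins 54 mm behind the grasp point. The pads swing forward as they close: fully open they stand 13 mm farther back than shut.
Start: joints at [1.176, 0.353, 1.633, -0, 1.155, -0.002], TCP at [0.239, 0.577, 0.231] pointing down, gripper open.
Joint ranges: [-2.63, 2.63], [-0.92, 2.1], [0.06, 2.66], [-1.3, 4.44], [0, 2.69], [-3.02, 3.02]. Speed limits (rad/s): [2.22, 2.22, 2.79, 3.14, 3.14, 3.14].

### API

Orientations are given as a unit quaternion [x, y, z, w].
In Python, from cell import read_state, capture, job_done gives the robot as it stands.
- The arm moves only by the tool drive_tool, never from a script. Its argument "deltas" is a list of rows, each a list of 3 entries, a list of its own where there are three numbers: the turn, a rotation vector about the tool's x, y, z in rad, then the shift along the tool's x, y, z in mm, then the opening, from -1 (shut) to 1 (fully open). A call has 1 to 8 rows; each row shifts and turns the commanded pose from where the row before left it, along the tool's axes as they then stand; what a row does not reach is not made up. A row lasts 1/10 s, in which the tool goes at most 50 mm and 8.59 degrees, less where a joint would pass 70% of its speed; a pose out of reach is approached as far as the arm can. A call with a gripper value outside its range is refused whole. The fingers move at their own pace and stop on an object; "newtons" is the grip in N (left out, the last holds). Time passes only in rows, so rows that do not move let the fingers close. It gives the time, the measured TCP pose, the force and the opening at its end, in the units of the state.
- read_state(): the state, without advancing time (a new reading comes with each control period).
- capture(name): name is "scene" or "top"; returns a dict with "pixels" (420x560x3 uint8, blue, green, red), "range_z" (420x560 float32, m along the optical axis (not along the pixel's ray), 0 where there is no reading), "fx", "fy", "cx", "cy" (pixels), "dist_coeffs" ([k1, k2, p1, p2, k3] as OpenCV has them; the pictures are not rectified), "R" (3x3) and "t" (3): a world point X has camera coordinates R X + t. Camera axes: x right, y down, z forward; pixel columns grow to the right and rows downward; lengths in m; the calibration is good to about 2 mm. A picture is of the moment at which its call begins.
- job_done(): hands the job in, once; it reports no verdict.
The state is a dict: "time": time; "joint_positions": joint angles; "joint_velocities": joint speeds; "tau": joint torques, N m; "tool_pos": TCP position; "tool_rot": TCP orientation; "wrist_force": force on the tool from outside, world axes, zero at the start; "moment": the same for the moment, N m; "gripper_width": finger opening in m.
Only numpy, scipy, OpenCV 4.12 (cv2) and the standard library are available. Lean on these libraries where they do the work, as an engineer would, in place of code of your own. Each camera call takes 0.05 s, during which the arm holds its last target.

### The job

Lay the copper bar, red spot up, centred across the two grey saddles of the test stand: set it down into their slots, do not drop it, and let go of it. Then draw the yellow pen probe out of its leaning dock and hold it upright with its tip on the red spot, pressing gently so that the spring plunger goes in about half way. Finish like that, still holding the probe pressed on the spot with the bar lying in both saddles, and leave the other things on the counter where they are.

Things in the scene. Friction and masses are not known exactly. Their poses are not given: they have to be found in the camera images.
- bar_center (a point): Centre of the loose copper bar, 28 x 170 x 12 mm (x, y, z of its own axes: long side along y, z up), mass about 0.4 kg. It starts lying flat on the plywood board, whose top is 52 mm above the counter.
- bar_spot (a point): The red spot on the bar, a flat disc 16 mm across with a thin white rim, in the middle of the bar's width on its upper face, 25 mm from the bar's centre towards its +y end (this point lies on the upper face).
- bar: The same copper bar; origin at the centre of its underside, y along its length, z up.
- stand: Fixed test stand: dark base plate 70 x 180 x 10 mm (x, y, z), origin at the centre of its underside, on the counter. Two grey saddles 55 mm either side of the centre along its y, each 22 mm in y and 50 mm in x. Between the saddles only the base plate lies below the bar. The bar belongs in the saddles' slots, its length along the stand's y (either way round), centres together.
- stand_seat (a point): Middle between the two saddles, at the height of their slots' floors; axes as the stand. The slots run along y, are 34 mm wide between 8 mm thick cheeks; floors 45 mm, cheek tops 54 mm above the counter.
- dock: Fixed dock of the probe, base 90 x 62 x 8 mm (its middle 8 mm in +x of the origin), origin on the plywood board (52 mm above the counter). On it, between grey cheeks, a black block 44 x 44 x 28 mm with a round through hole of 20 mm. Block and probe lean 25 degrees from the vertical towards the dock's -x; the middle of the block's upper face lies 56 mm above the origin.
- probe_grip (a point): Centre of the square yellow grip, 24 x 24 x 64 mm, of the loose pen probe; z runs along the probe, away from its tip. The grip starts wholly above the dock, its lower end (32 mm from this point) resting on the dock's leaning upper face, its sides about square to the dock's. The tip lies 81 mm from this point along -z with the plunger out.
- probe: The same probe, about 0.11 kg; origin at the lower end of its steel nose, z along the probe away from the tip. The nose, 18 mm across and 36 mm long below the grip, starts inside the dock's hole: pull the probe at least 50 mm along its own axis to free it.
- probe_tip (a point): End of the probe's brass plunger, a round tip 8 mm across that stands 13 mm out of the nose, on the probe's axis; it moves with the plunger.
- plunger (a joint): How far the spring plunger is pressed into the probe, in m: 0 fully out, 0.010 fully in. Spring 500 N/m with 0.5 N preload: half way in takes about 3 N.
- hammer: Bystander: brass-headed hammer lying on the counter, 42 x 200 x 20 mm.
- jar: Bystander: cream jar, 67 mm across, 85 mm high.
- mug: Bystander: red mug, 98 x 123 x 84 mm.
- flux: Bystander: squat bottle with black cap, 63 mm across, 94 mm high.
- tin: Bystander: shallow tin, 82 mm across, 18 mm high.
- dish: Bystander: white dish, 63 mm across, 22 mm high.
Mind the look-alikes: they are no part of the job. What is shaped like the stand but blue is not meant.

How it is judged:
By the outcome, as a careful person would: the job done as asked, in the order asked, and still so for the second after the job is handed in, while the arm keeps its last pose, push and grip.
It also fails if it takes over 58 s, if anything falls off the work surface, if the arm or the gripper's body presses on something with over 40 N, if the wrist force passes 120 N, or if a joint passes its speed limit or range.

## Working session

There is one attempt and no reset: what is moved stays moved. The work goes in short steps, Python scripts to look and compute and a tool call to move; the robot and the scene stay as the last step left them, time stands still between calls to the robot, and variables do not carry over. Pictures are saved under pics/ and viewed, and the job is handed in when it is done.

Besides the shell and the picture viewer there is one more tool, called after "Request:" by a JSON object that holds its "name" and its "arguments", one argument or row to a line. drive_tool: Moves the arm, as the interface text tells. Its arguments: {"type":"object","properties":{"deltas":{"type":"array"},"newtons":{"type":"number"}},"required":["deltas"]}

```bash
ls; mkdir -p pics; cat > h.py <<'E'
import numpy as np, cv2, json, pickle
from cell import read_state, capture, job_done
from scipy.spatial.transform import Rotation as R
E
python3 - <<'E'
from h import *
print(read_state())
for n in ("scene","top"):
    c=capture(n); pickle.dump(c,open(n+"0.pkl","wb")); cv2.imwrite(f"pics/{n}0.png",c["pixels"])
    print(n,c["fx"],c["fy"],c["cx"],c["cy"],c["dist_coeffs"],c["R"],c["t"], -np.array(c["R"]).T@np.array(c["t"]))
E
```

```text
pics
{'time': 0.0, 'joint_positions': array([ 1.17560096e+00,  3.53641214e-01,  1.63414828e+00,  2.06772793e-05,
        1.15519206e+00, -2.35563227e-03]), 'joint_velocities': array([-1.43666336e-04, -4.14770522e-04,  6.98916404e-04,  8.22001579e-05,
       -3.26061750e-04, -3.85262368e-04]), 'tau': array([-6.69184847e-04, -6.05246043e+01, -3.42074561e+01,  1.61104313e-04,
        9.09505121e-03, -4.19553339e-05]), 'tool_pos': array([0.2390414 , 0.57695982, 0.23055996]), 'tool_rot': array([-0.39306983,  0.58837958,  0.39253733,  0.58755427]), 'wrist_force': array([-0.50872319, -0.22474698,  0.41212182]), 'moment': array([-0.01178458,  0.05364818, -0.01811036]), 'gripper_width': 0.08570803687996546}
scene 505.44679191618496 505.44679191618496 287.2535802828514 217.65986848372566 [-0.07177477  0.          0.          0.          0.        ] [[-0.81463025 -0.57997019 -0.00348312]
 [-0.37308842  0.52862181 -0.7624723 ]
 [ 0.44405246 -0.61983349 -0.64701148]] [0.34718728 0.3528033  1.72077671] [-0.34965904  1.08145379  1.38357433]
top 456.5209022375763 456.5209022375763 275.1322007198307 203.82815297196456 [-0.0116774  0.         0.         0.         0.       ] [[ 1.14623118e-02 -9.99932995e-01  1.61901350e-03]
 [-9.98191731e-01 -1.15378681e-02 -5.89927530e-02]
 [ 5.90074801e-02 -9.39892555e-04 -9.98257098e-01]] [-0.13983177  0.50908098  1.38846065] [ 0.42783366 -0.13264369  1.41629918]
```

View pics/scene0.png

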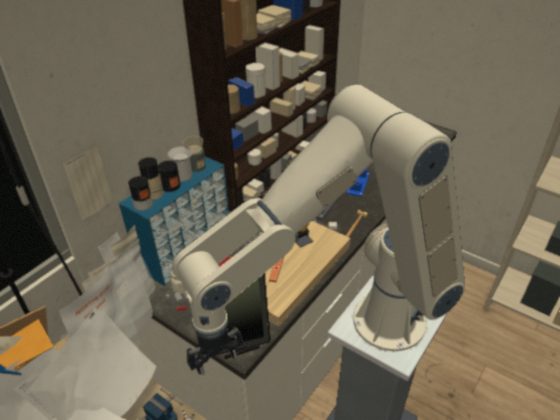

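View pics/top0.png

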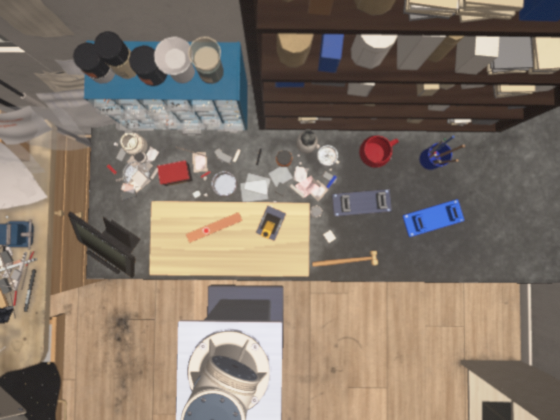

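The top view shows the copper bar at about (214,228) with its red spot at (207,231). The dock and yellow probe are at (269,223). The grey stand is at (362,203), and the blue look-alike at (434,218) isn't meant. I'll enlarge these to confirm.

```bash
cat >> h.py <<'E'
def load(f): return pickle.load(open(f,"rb"))
def ray(c,uv):
    K=np.array([[c["fx"],0,c["cx"]],[0,c["fy"],c["cy"]],[0,0,1]])
    p=cv2.undistortPoints(np.array(uv,float).reshape(-1,1,2),K,np.array(c["dist_coeffs"])).reshape(-1,2)
    d=np.c_[p,np.ones(len(p))]; Rm=np.array(c["R"]); return -Rm.T@np.array(c["t"]), d@Rm
def onz(c,uv,z):
    o,d=ray(c,uv); return o+d*((z-o[2])/d[:,2])[:,None]
def atdepth(c,uv):
    uv=np.array(uv).reshape(-1,2); o,d=ray(c,uv); zz=np.array([c["range_z"][int(round(v)),int(round(u))] for u,v in uv]); return o+d*zz[:,None]
def proj(c,X):
    K=np.array([[c["fx"],0,c["cx"]],[0,c["fy"],c["cy"]],[0,0,1]])
    return cv2.projectPoints(np.array(X,float).reshape(-1,3),cv2.Rodrigues(np.array(c["R"]))[0],np.array(c["t"],float),K,np.array(c["dist_coeffs"]))[0].reshape(-1,2)
E
python3 - <<'E'
from h import *
c=load("top0.pkl"); im=c["pixels"]
cv2.imwrite("pics/c1.png",cv2.resize(im[190:270,180:300],None,fx=6,fy=6,interpolation=cv2.INTER_CUBIC))
cv2.imwrite("pics/c2.png",cv2.resize(im[170:250,320:480],None,fx=5,fy=5,interpolation=cv2.INTER_CUBIC))
for n,uv in dict(spot=(207,231),block=(269,215),stand=(362,203),blue=(434,218),mon=(100,245),board=(170,265)).items(): print(n,atdepth(c,[uv]).round(3))
E
```

```text
spot [[0.425 0.067 0.063]]
block [[ 0.473 -0.117  0.107]]
stand [[ 0.517 -0.402  0.008]]
blue [[ 0.473 -0.624  0.012]]
mon [[0.383 0.346 0.16 ]]
board [[0.323 0.176 0.055]]
```

View pics/c1.png

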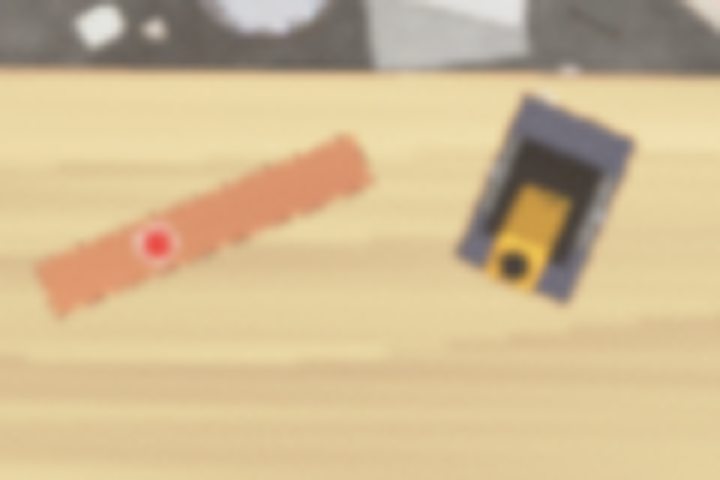

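View pics/c2.png

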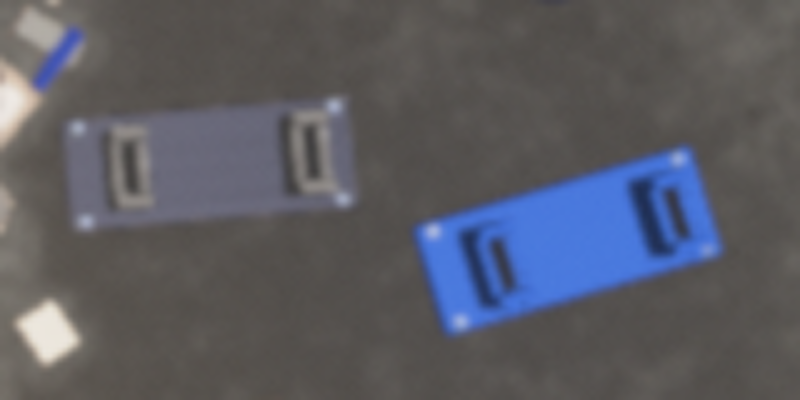

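The enlarged crops confirm it. The grey stand is the left one (crop about (210,165)), and the blue copy isn't meant. The bar lies with its red spot up at crop (157,243), towards its left (+y world) end. The probe's yellow grip leans down-image, towards the robot.

```bash
python3 - <<'E'
from h import *
c=load("top0.pkl"); im=c["pixels"]; hsv=cv2.cvtColor(im,cv2.COLOR_BGR2HSV)
print("hsv bar",hsv[228,214],"board",hsv[260,214],"stand base",hsv[203,362],"counter",hsv[250,380],"dockbase",hsv[209,270],"yellow",hsv[225,270], hsv[231,266])
def rect(mask,z,name):
    cn,_=cv2.findContours(mask.astype(np.uint8),cv2.RETR_EXTERNAL,cv2.CHAIN_APPROX_NONE)
    k=max(cn,key=cv2.contourArea)
    ys,xs=np.nonzero(cv2.drawContours(np.zeros(mask.shape,np.uint8),[k],-1,1,-1))
    P=onz(c,np.c_[xs,ys],z)[:,:2]; m=P.mean(0); 
    w,v=np.linalg.eigh(np.cov((P-m).T)); L=np.sqrt(12*w)
    r=cv2.minAreaRect((P*1000).astype(np.float32))
    print(name,"n",len(xs),"mean",m.round(4),"LxW",L[::-1].round(4),"axis deg",np.degrees(np.arctan2(v[1,1],v[0,1])).round(2),"minrect",np.round(r[0],1),np.round(r[1],1),round(r[2],2))
    return P
def win(mask,u0,v0,u1,v1):
    m=np.zeros(mask.shape,bool); m[v0:v1,u0:u1]=mask[v0:v1,u0:u1]; return m
h,s,v=[hsv[...,i].astype(int) for i in range(3)]
bar=win(((h<13)|(h>170))&(s>85)|0,180,205,250,250)
# include spot fill via external contour
rect(bar,.064,"bar")
spot=win(((h<6)|(h>172))&(s>130),180,205,250,250); rect(spot,.064,"spot")
st=win((h>105)&(h<140)&(s>25),325,180,400,225); rect(st,.010,"standbase")
np.set_printoptions(linewidth=250)
print(s[185:222:3,328:398:4]);print(h[185:222:3,328:398:4])
db=win((h>105)&(h<135)&(s>40),250,200,290,245); rect(db,.060,"dockbase")
yl=win((h>15)&(h<30)&(s>150),250,200,290,245); P=rect(yl,.11,"yellow")
o=np.array(c["range_z"]); print((o[212:240:2,255:286:2]*1000).astype(int))
E
```

```text
hsv bar [ 11 128 219] board [ 20  80 223] stand base [122  36 120] counter [15 22 92] dockbase [129  21 122] yellow [ 19 168 202] [ 20 163 203]
bar n 463 mean [0.437 0.047] LxW [0.1644 0.0245] axis deg 113.35 minrect [437.1  47.2] [ 25.5 165.5] 23.31
spot n 13 mean [0.4267 0.0708] LxW [0.0115 0.0098] axis deg 135.55 minrect [426.4  71.1] [8.9 8.9] 0.67
standbase n 818 mean [ 0.5181 -0.3989] LxW [0.1618 0.0681] axis deg 95.14 minrect [ 519.3 -401.4] [ 67.  175.1] 5.22
[[152  10  21  22  23  24  27  24  24  23  27  21  24  25  24  21  24  17]
 [ 34  23  25  23  26  24  26  27  23  23  24  24  24  22  24  11  24  20]
 [ 29  24  25  22  23  20  14   9  14  20  25  31  30  23  21  31  21  21]
 [ 22   8  27  26  22  20  33  36  34  36  36  36  14  14  10  35  18  22]
 [ 26  16  31  22  14   8  33  33  38  36  34  37  17  11   7  35  21  22]
 [ 28  11  33  22  13   9  36  34  34  36  36  36  24  11  10  36  18  18]
 [ 29  14  33  27  16  13  35  36  34  34  34  36  25  15   9  36  17  20]
 [ 30  17  31  28  15  12  36  36  36  34  36  36  31  13  13  32  14  20]
 [ 30  17  33  29  17  17  3
[... 775 characters left out ...]
4   6   6 120  15  15]
 [ 15   0 122 123  13   9 122 122 122 120 120 118 120   9   8 120  10  13]
 [ 14   5 122 123  13  10 122 122 122 120 120 120 120  10  13 120   6  17]
 [ 14  10 122 122  13  13 122 122 120 122 122 120 122 122 122 113   8  15]
 [ 15  10 120 122 125 125 122 122 122 122 124 129 130 129 165 165  10  15]
 [ 14  14 122 133 135 168   0   6   9  13  13  13  17  17  15  13  13  15]
 [ 15  14  18  18  13  13  13  11  15  17  17  15  15  13  17  13  10  10]
 [ 15  15  15  15  17  13  13  17  13  15  11  15  15  17  17  13  15  10]]Traceback (most recent call last):
  File "<stdin>", line 23, in <module>
  File "<stdin>", line 6, in rect
ValueError: max() iterable argument is empty
```

```bash
python3 - <<'E'
from h import *
c=load("top0.pkl"); im=c["pixels"]; hsv=cv2.cvtColor(im,cv2.COLOR_BGR2HSV)
h,s,v=[hsv[...,i].astype(int) for i in range(3)]
b=im.astype(int); 
def win(mask,u0,v0,u1,v1):
    m=np.zeros(mask.shape,np.uint8); m[v0:v1,u0:u1]=mask[v0:v1,u0:u1]; return m
def rect(m,z,name,close=0):
    if close: m=cv2.morphologyEx(m,cv2.MORPH_CLOSE,np.ones((close,close)))
    cn,_=cv2.findContours(m,cv2.RETR_EXTERNAL,cv2.CHAIN_APPROX_NONE)
    k=cv2.convexHull(max(cn,key=cv2.contourArea))
    ys,xs=np.nonzero(cv2.drawContours(np.zeros(m.shape,np.uint8),[k],-1,1,-1))
    P=onz(c,np.c_[xs,ys],z)[:,:2]; q=P.mean(0)
    w,V=np.linalg.eigh(np.cov((P-q).T)); L=np.sqrt(12*w)
    r=cv2.minAreaRect((P*1000).astype(np.float32))
    print(name,"n",len(xs),"mean",q.round(4),"LxW",L[::-1].round(4),"axis",np.degrees(np.arctan2(V[1,1],V[0,1])).round(2),"minrect",np.round(r[0],1),np.round(r[1],1),round(r[2],2))
# bluish: B-R
br=b[...,0]-b[...,2]
st=win((br>3)&(b[...,0]>100),328,182,396,222); rect(st,.010,"stand",5)
vis=im.copy(); vis[st>0]=(0,255,0)
db=win((br>8),252,203,290,244); rect(db,.060,"dockbase",9)
vis[db>0]=(0,255,0)
yl=win((h>15)&(h<30)&(s>150)&(v>120),252,203,290,244); vis[yl>0]=(255,0,255)
cv2.imwrite("pics/c3.png",cv2.resize(vis[170:250,245:400],None,fx=5,fy=5,interpolation=cv2.INTER_NEAREST))
np.set_printoptions(linewidth=250)
o=np.array(c["range_z"]); 
g=[(u,w) for w in range(204,244,3) for u in range(254,288,3)]
Z=atdepth(c,g)[:,2].reshape(-1,12); print((Z*1000).round().astype(int))
g=[(u,w) for w in range(188,220,2) for u in range(332,394,3)]
Z=atdepth(c,g)[:,2].reshape(16,-1); print((Z*1000).round().astype(int))
E
```

```text
stand n 1326 mean [ 0.5191 -0.4015] LxW [0.1785 0.0707] axis 95.87 minrect [ 518.9 -400.9] [ 71.4 180.1] 5.87
dockbase n 55 mean [ 0.4815 -0.1362] LxW [0.0472 0.0105] axis 66.36 minrect [ 483.1 -135. ] [47.9 10.6] 64.08
[[ 50  51  49  51  49  57  54  52  52  51  47  54]
 [ 51  51  49  54  45  59  60  51  56  50  52  43]
 [ 59  53  56  50  62  56  56  63  58  49  48  56]
 [ 47  51  48  52  96 101  58  62  63  58  60  52]
 [ 51  53  47  57 120 113  99  93  58  58  59  49]
 [ 48  48  53  99 116 113 118 115 108  97  53  49]
 [ 49  52  62 108 119 126 117 113 110  98  55  58]
 [ 54  50  66 110 145 137 135 110  94  52  54  51]
 [ 56  53  99  97 165 161 150 102  96  48  52  53]
 [ 47  55  61 164 169 173 103 103  61  43  49  51]
 [ 52  50  56 165 168 165  59  59  48  45  47  49]
 [ 53  55  52  43 161  65  60  57  51  51  57  54]
 [ 50  54  58  53  54  49  52  56  54  50  49  49]
 [ 52  56  50  51  48  54  54  49  52  56  56  53]]
[[   1   -7   -5   -2   -3    1   -5   -4    6   -6    1   -1   -1    2    1   -4   -2   -3   -2   -4    0]
 [   1    0   -1    0   -4   -3   -1   -1   -2    6    3 
[... 863 characters left out ...]
    8   10   12   12   12   51   45   55   10    3]
 [1416    7    5    8   45   43   44    7    9   12    9   13   13    8    7   11   43   29   10    5   -1]
 [   3    7   10   12   57   55   57    5    9    6   12    4   11    6    7    7    7    5    8    8    2]
 [  -7   15    8   16   12   11   14   11    9   10   12   14   10    8    7    8    0    0   -1    2    5]
 [  -1   16   13    4   11   12    7    6    1   -4   -4   -7    5    2   -4   -4    3    6   -3    0    4]
 [   0    6   -7   -1   -1    4    3    2   -4   -2    1   -1   -7   -1   -1   -2   -4   -1    3    4    0]
 [  -1    1    1    0   -6   -3    0   -1    3    3    0   -5   -2   -1   -4    0   -4   -3   -5    0    4]]
```

View pics/c3.png

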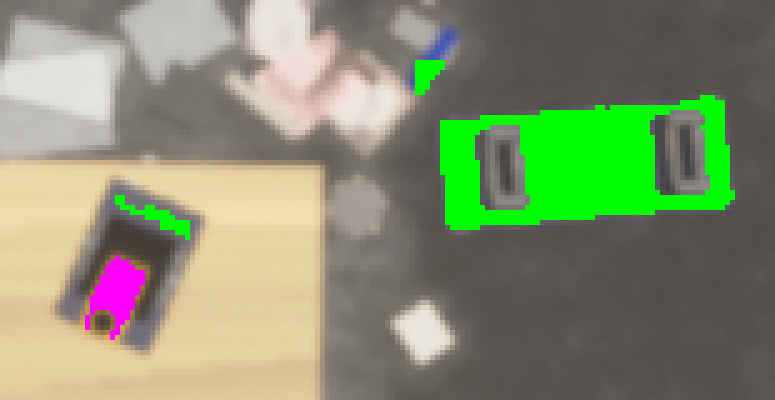

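```bash
python3 - <<'E'
from h import *
np.set_printoptions(linewidth=250,suppress=True)
c=load("top0.pkl")
vv,uu=np.mgrid[195:300:1,50:150:1]; uv=np.c_[uu.ravel(),vv.ravel()]
P=atdepth(c,uv); ok=(c["range_z"][uv[:,1],uv[:,0]]>0)&(P[:,2]>0.08)
print("monitor",P[ok].min(0),P[ok].max(0),ok.sum())
Q=P[ok]; 
for lo in np.arange(.08,.5,.06):
    k=Q[(Q[:,2]>=lo)&(Q[:,2]<lo+.06)]; 
    if len(k): print(lo.round(2),len(k),k.min(0).round(3),k.max(0).round(3))
# saddles
f=lambda x,y:((x+.5)/5-.5+245,(y+.5)/5-.5+170)
S=onz(c,[f(502,167),f(684,151)],.053)[:,:2]; d=S[0]-S[1]; print("saddles",S.round(4),S.mean(0).round(4),np.linalg.norm(d),np.degrees(np.arctan2(d[1],d[0])))
C=onz(c,[f(112,178),f(204,217),f(150,352),f(55,315)],.060)[:,:2]; print("dock corners",C.round(4),"centre",C.mean(0).round(4))
for i in range(4):
    d=C[(i+1)%4]-C[i]; print(np.linalg.norm(d).round(4),np.degrees(np.arctan2(d[1],d[0])).round(2))
xd=(C[0]+C[1]-C[2]-C[3]); th=np.arctan2(xd[1],xd[0]); yd=C[0]+C[3]-C[1]-C[2]; th2=np.arctan2(yd[1],yd[0])-np.pi/2; print("th",np.degrees([th,th2]))
th=(th+th2)/2; X=np.array([np.cos(th),np.sin(th),0]); o=np.r_[C.mean(0),.052]-.008*X; s,k=np.sin(np.radians(25)),np.cos(np.radians(25))
a=-s*X+k*np.array([0,0,1.]); bt=o+[0,0,.056]; g=bt+.032*a; top=bt+.064*a
print("origin",o,"a",a,"grip",g,"top",top)
print("proj blocktop, grip, top",proj(c,[bt,g,top]),"cap meas",f(101,321))
s=read_state(); M=R.from_quat(s["tool_rot"]).as_matrix(); print("tool axes cols",M.round(4))
E
```

```text
monitor [0.303431   0.22675493 0.08020048] [0.47215792 0.44307109 0.26145158] 1430
0.08 440 [0.303 0.259 0.08 ] [0.461 0.443 0.14 ]
0.14 319 [0.32  0.239 0.14 ] [0.448 0.43  0.2  ]
0.2 666 [0.341 0.227 0.2  ] [0.472 0.408 0.26 ]
0.26 5 [0.449 0.363 0.26 ] [0.464 0.389 0.261]
saddles [[ 0.5133 -0.343 ]
 [ 0.5242 -0.4522]] [ 0.5188 -0.3976] 0.10966963041063611 95.68747512724862
dock corners [[ 0.5036 -0.1098]
 [ 0.481  -0.1648]
 [ 0.4006 -0.1336]
 [ 0.4219 -0.077 ]] centre [ 0.4518 -0.1213]
0.0594 -112.34
0.0862 158.8
0.0604 69.43
0.0881 -21.85
th [-21.52726387 -21.44420546]
origin [ 0.44435939 -0.11834255  0.052     ] a [-0.39325001  0.15479221  0.90630779] grip [ 0.43177539 -0.1133892   0.13700185] top [ 0.41919139 -0.10843585  0.1660037 ]
proj blocktop, grip, top [[269.46368676 224.96663823]
 [267.52697257 229.3153654 ]
 [265.49813155 233.87093263]] cap meas (264.8, 233.8)
tool axes cols [[-0.0005 -0.9239  0.3827]
 [-0.0011  0.3827  0.9239]
 [-1.     -0.     -0.0012]]
```

Request:
{"name": "drive_tool", "arguments": {
  "deltas": [
    [[0,0,0],[-42,0,0],1],
    [[0,0,0],[-42,0,0],1],
    [[0,0,0],[-42,0,0],1],
    [[0,0,0],[-42,0,0],1],
    [[0,0,0],[0,-30,-32],1],
    [[0,0,0],[0,-30,-32],1],
    [[0,0,0],[0,-30,-32],1],
    [[0,0,0],[0,-30,-32],1]
  ]
}}

```text
time: 0.9
tool_pos: [0.3012, 0.4115, 0.3989]
tool_rot: [-0.393, 0.588, 0.393, 0.588]
wrist_force: [0.3, 0.3, 0.2]
gripper_width: 0.0852
```

Request:
{"name": "drive_tool", "arguments": {
  "deltas": [
    [[0,0,0],[0,-30,-32],1],
    [[0,0,0],[0,-30,-32],1],
    [[0,0,0],[0,-30,-32],1],
    [[0,0,0],[0,-30,-32],1],
    [[0,0,0],[0,-30,-32],1],
    [[0,0,0],[0,-30,-32],1],
    [[0,0,0],[0,-30,-32],1],
    [[0,0,0],[0,-30,-32],1]
  ]
}}

```text
time: 1.7
tool_pos: [0.4249, 0.083, 0.3992]
tool_rot: [-0.393, 0.588, 0.393, 0.588]
wrist_force: [1.0, -0.3, -0.2]
gripper_width: 0.0855
```

Request:
{"name": "drive_tool", "arguments": {
  "deltas": [
    [[0.128,0,0],[0,0,0],1],
    [[0.128,0,0],[0,0,0],1],
    [[0.128,0,0],[0,0,0],1],
    [[0.128,0,0],[0,0,0],1],
    [[0.128,0,0],[0,0,0],1],
    [[0.13,0,0],[0,0,0],1],
    [[0,0,0],[0,0,0],1]
  ]
}}

```text
time: 2.4
tool_pos: [0.4246, 0.0848, 0.399]
tool_rot: [-0.143, 0.693, 0.143, 0.692]
wrist_force: [0.4, -1.2, 0.5]
gripper_width: 0.0853
```

```bash
cat >> h.py <<'E'
def delta(target, jaw=None, point=(0,0,-1)):
    """print shift in tool axes (mm) and turn (rotvec, tool axes) to reach target TCP with given pointing dir and jaw dir"""
    s=read_state(); M=R.from_quat(s["tool_rot"]).as_matrix()
    print("t",round(s["time"],2),"tcp",s["tool_pos"].round(4),"w",round(s["gripper_width"],4),"F",s["wrist_force"].round(1),"j",s["joint_positions"].round(2))
    print("shift mm",(M.T@(np.array(target)-s["tool_pos"])*1000).round(1))
    if jaw is not None:
        x=np.array(point,float); x/=np.linalg.norm(x); z=np.array(jaw,float); z-=x*(z@x); z/=np.linalg.norm(z)
        for sg in (1,-1):
            T=np.c_[x,np.cross(sg*z,x),sg*z]; print("turn",sg,R.from_matrix(M.T@T).as_rotvec().round(4))
            print("  shift in target axes",(T.T@(np.array(target)-s["tool_pos"])*1000).round(1))
def ang(d): return np.array([np.cos(np.radians(d)),np.sin(np.radians(d)),0])
E
python3 - <<'E'
from h import *
delta([.437,.047,.0545],ang(23.35))
E
```

```text
t 2.4 tcp [0.4246 0.0848 0.399 ] w 0.0853 F [ 0.4 -1.2  0.5] j [ 0.19 -0.09  1.78 -0.    1.45 -0.21]
shift mm [344.5 -39.6  -3.3]
turn 1 [-0.0015 -0.0006 -0.0001]
  shift in target axes [344.5 -39.6  -3.6]
turn -1 [ 3.1401e+00 -2.0000e-04  1.0000e-03]
  shift in target axes [344.5  39.6   3.6]
```

Request:
{"name": "drive_tool", "arguments": {
  "deltas": [
    [[0,0,0],[45,-20,-1.7],1],
    [[0,0,0],[45,-19.6,-1.6],1],
    [[0,0,0],[45,0,0],1],
    [[0,0,0],[45,0,0],1],
    [[0,0,0],[45,0,0],1],
    [[0,0,0],[45,0,0],0.6],
    [[0,0,0],[35,0,0],0.6],
    [[0,0,0],[0,0,0],0.6]
  ]
}}

```text
time: 3.2
tool_pos: [0.4341, 0.0468, 0.0907]
tool_rot: [-0.144, 0.695, 0.145, 0.689]
wrist_force: [-0.4, 0.6, 0.8]
gripper_width: 0.0684
```

```bash
python3 - <<'E'
from h import *
delta([.437,.047,.0545],ang(23.35))
for n in ("scene","top"):
    c=capture(n); pickle.dump(c,open(n+"1.pkl","wb")); cv2.imwrite(f"pics/{n}1.png",c["pixels"])
im=load("scene1.pkl")["pixels"]; cv2.imwrite("pics/s1c.png",cv2.resize(im[180:340,180:400],None,fx=3.6,fy=3.6,interpolation=cv2.INTER_CUBIC))
E
```

```text
t 3.2 tcp [0.4341 0.0468 0.0907] w 0.0684 F [-0.4  0.6  0.8] j [ 0.1   0.27  2.14 -0.    0.74 -0.31]
shift mm [36.1 -1.1  3. ]
turn 1 [ 0.004  -0.0078 -0.0025]
  shift in target axes [36.2 -1.   2.7]
turn -1 [-3.1376  0.0038 -0.0123]
  shift in target axes [36.2  1.  -2.7]
```

View pics/s1c.png

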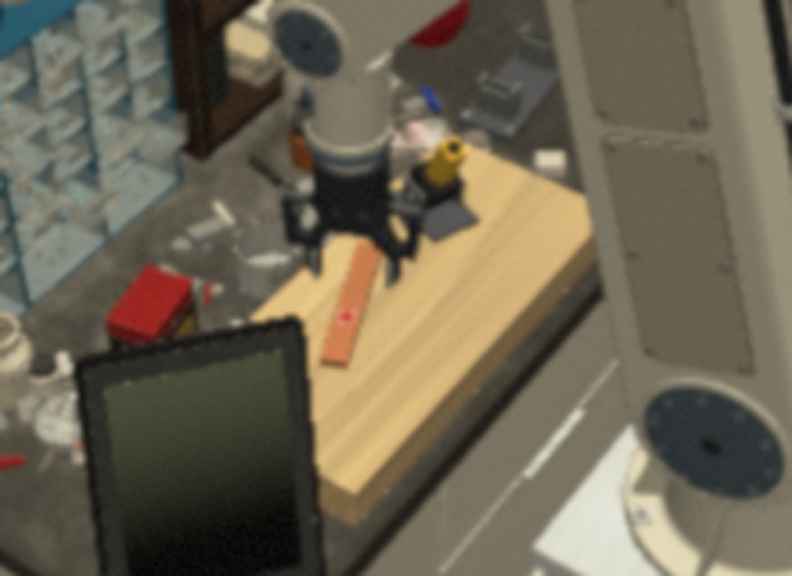

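View pics/top1.png

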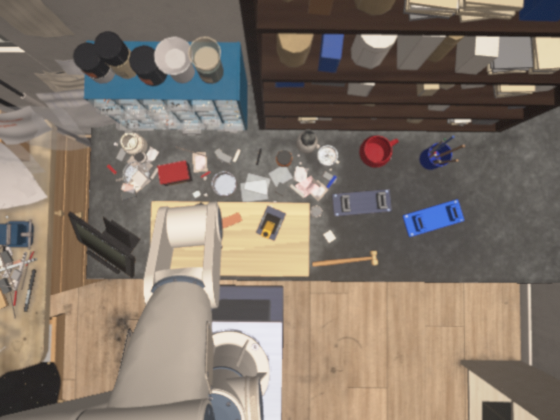

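Request:
{"name": "drive_tool", "arguments": {
  "deltas": [
    [[0,0,0],[0,0,0],0.6],
    [[0,0,0],[15,0,0],0.6],
    [[0,0,0],[10,0,0],0.6],
    [[0,0,0],[0,0,0],0.6],
    [[0,0,0],[0,0,0],0.6]
  ]
}}

```text
time: 3.8
tool_pos: [0.4379, 0.0472, 0.07]
tool_rot: [-0.143, 0.692, 0.143, 0.693]
wrist_force: [0.6, 0.2, 0.4]
gripper_width: 0.068
```

```bash
python3 - <<'E'
from h import *
delta([.437,.047,.0545],ang(23.35))
c=load("scene1.pkl"); hsv=cv2.cvtColor(c["pixels"],cv2.COLOR_BGR2HSV); h,s,v=[hsv[...,i].astype(int) for i in range(3)]
m=((h<6)|(h>172))&(s>150); m[:258]=0;m[280:]=0;m[:,:265]=0;m[:,290:]=0
ys,xs=np.nonzero(m); print(len(xs),xs.mean(),ys.mean(),onz(c,[(xs.mean(),ys.mean())],.064).round(4))
E
```

```text
t 3.8 tcp [0.4379 0.0472 0.07  ] w 0.068 F [0.6 0.2 0.4] j [ 0.1   0.31  2.15 -0.    0.68 -0.3 ]
shift mm [15.5  0.2 -0.9]
turn 1 [0.0007 0.0007 0.0002]
  shift in target axes [15.5  0.2 -0.9]
turn -1 [-3.1409e+00 -4.0000e-04  1.1000e-03]
  shift in target axes [15.5 -0.2  0.9]
6 276.0 267.5 [[0.4276 0.0678 0.064 ]]
```

Request:
{"name": "drive_tool", "arguments": {
  "deltas": [
    [[0,0,0],[10,0,-0.9],0.6],
    [[0,0,0],[5.5,0,0],0.6],
    [[0,0,0],[0,0,0],0.6],
    [[0,0,0],[0,0,0],-1],
    [[0,0,0],[0,0,0],-1],
    [[0,0,0],[0,0,0],-1],
    [[0,0,0],[0,0,0],-1],
    [[0,0,0],[0,0,0],-1]
  ],
  "newtons": 70
}}

```text
time: 4.6
tool_pos: [0.437, 0.0469, 0.0543]
tool_rot: [-0.143, 0.692, 0.143, 0.693]
wrist_force: [-1.7, -0.7, 6.5]
gripper_width: 0.0261
```

Request:
{"name": "drive_tool", "arguments": {
  "deltas": [
    [[0,0,0],[0,0,0],-1],
    [[0,0,0],[0,0,0],-1],
    [[0,0,0],[0,0,0],-1]
  ]
}}

```text
time: 4.9
tool_pos: [0.437, 0.0469, 0.0543]
tool_rot: [-0.143, 0.692, 0.143, 0.693]
wrist_force: [-0.4, -0.5, 7.5]
gripper_width: 0.026
```

Request:
{"name": "drive_tool", "arguments": {
  "deltas": [
    [[0,0,0],[-5,0,0],-1],
    [[0,0,0],[-15,0,0],-1],
    [[0,0,0],[-30,0,0],-1],
    [[0,0,0],[-30,0,0],-1],
    [[0,0,0],[-30,0,0],-1],
    [[0,0,0],[0,0,0],-1],
    [[0,0,0],[0,0,0],-1]
  ]
}}

```text
time: 5.6
tool_pos: [0.4366, 0.0468, 0.1638]
tool_rot: [-0.143, 0.692, 0.143, 0.693]
wrist_force: [-0.5, 0.4, -4.1]
gripper_width: 0.0259
```

```bash
python3 - <<'E'
from h import *
delta([.519,-.400,.16],ang(5.8))
for n in ("scene","top"):
    c=capture(n); pickle.dump(c,open(n+"2.pkl","wb")); cv2.imwrite(f"pics/{n}2.png",c["pixels"])
im=load("scene2.pkl")["pixels"]; a=cv2.resize(im[190:310,240:370],None,fx=4.5,fy=4.5,interpolation=cv2.INTER_CUBIC)
cv2.imwrite("pics/s2c.png",a)
E
```

```text
t 5.6 tcp [0.4366 0.0468 0.1638] w 0.0259 F [-0.5  0.4 -4.1] j [ 0.1   0.15  2.08 -0.    0.91 -0.3 ]
shift mm [   3.9 -442.8 -101.7]
turn 1 [3.068e-01 9.000e-04 2.000e-04]
  shift in target axes [   3.8 -452.9   36.8]
turn -1 [-2.8348e+00 -2.0000e-04  1.4000e-03]
  shift in target axes [  3.8 452.9 -36.8]
```

View pics/s2c.png

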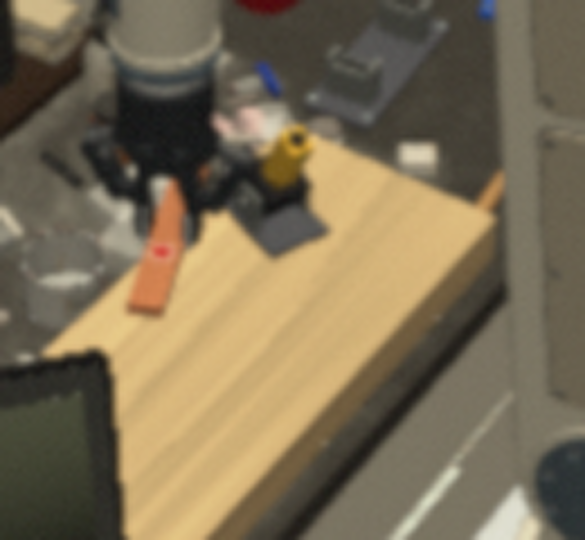

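Request:
{"name": "drive_tool", "arguments": {
  "deltas": [
    [[0,0,0],[-25,0,0],-1],
    [[0,0,0],[-35,0,0],-1],
    [[0,0,0],[-35,-15,-3],-1],
    [[0,0,0],[-20,-28,-6.7],-1],
    [[0,0,0],[0,-40,-9.2],-1],
    [[0,0,0],[0,-40,-9.2],-1],
    [[0,0,0],[0,-40,-9.2],-1],
    [[0,0,0],[0,-40,-9.2],-1]
  ]
}}

```text
time: 6.5
tool_pos: [0.4738, -0.1594, 0.2769]
tool_rot: [-0.143, 0.693, 0.144, 0.692]
wrist_force: [0.5, 0.1, -2.6]
gripper_width: 0.0263
```

Request:
{"name": "drive_tool", "arguments": {
  "deltas": [
    [[0,0,0],[0,-40,-9.2],-1],
    [[0,0,0],[0,-40,-9.2],-1],
    [[0,0,0],[0,-40,-9.2],-1],
    [[0,0,0],[0,-40,-9.2],-1],
    [[0,0,0],[0,-40,-9.2],-1],
    [[0,0,0],[0,-25,-6],-1],
    [[0,0,0],[0,-14,-3.2],-1],
    [[0,0,0],[0,0,0],-1]
  ]
}}

```text
time: 7.3
tool_pos: [0.5182, -0.4002, 0.2766]
tool_rot: [-0.142, 0.693, 0.143, 0.692]
wrist_force: [-0.2, -0.1, -3.2]
gripper_width: 0.0258
```

Request:
{"name": "drive_tool", "arguments": {
  "deltas": [
    [[0.06,0,0],[0,0,0],-1],
    [[0.1,0,0],[0,0,0],-1],
    [[0.1,0,0],[30,0,0],-1],
    [[0.046,0,0],[40,0,0],-1],
    [[0,0,0],[40,0,0],-1],
    [[0,0,0],[35,0,0],-1],
    [[0,0,0],[0,0,0],-1],
    [[0,0,0],[0,0,0],-1]
  ]
}}

```text
time: 8.1
tool_pos: [0.5186, -0.3981, 0.1338]
tool_rot: [-0.036, 0.707, 0.037, 0.706]
wrist_force: [0.6, -0.1, -3.1]
gripper_width: 0.0257
```

```bash
python3 - <<'E'
from h import *
delta([.519,-.400,.10],ang(5.8)); print(read_state()["moment"])
for n in ("scene","top"):
    c=capture(n); pickle.dump(c,open(n+"3.pkl","wb")); cv2.imwrite(f"pics/{n}3.png",c["pixels"])
E
```

```text
t 8.1 tcp [ 0.5186 -0.3981  0.1338] w 0.0257 F [ 0.6 -0.1 -3.1] j [-0.66  0.5   1.65  0.    1.   -0.76]
shift mm [33.8 -2.   0.2]
turn 1 [ 0.0015 -0.0012 -0.0014]
  shift in target axes [33.8 -1.9  0.2]
turn -1 [-3.1401e+00  2.2000e-03 -1.8000e-03]
  shift in target axes [33.8  1.9 -0.2]
[-0.04574754 -0.04094035  0.01551505]
```

View pics/scene3.png

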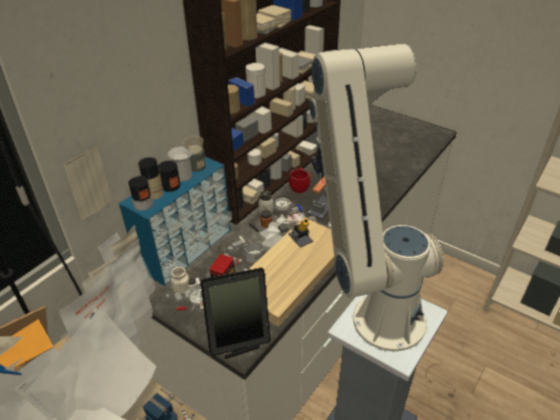

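View pics/top3.png

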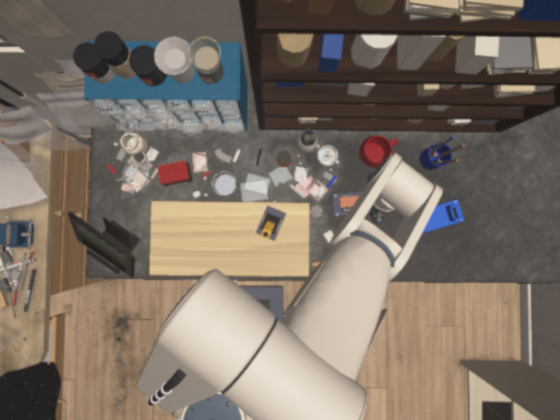

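```bash
python3 - <<'E'
from h import *
c=load("top3.pkl"); im=c["pixels"]
cv2.imwrite("pics/c4.png",cv2.resize(im[185:225,325:405],None,fx=10,fy=10,interpolation=cv2.INTER_NEAREST))
hsv=cv2.cvtColor(im,cv2.COLOR_BGR2HSV); h,s,v=[hsv[...,i].astype(int) for i in range(3)]
m=((h<13)|(h>170))&(s>85)&(v>110); w=np.zeros(m.shape,np.uint8); w[188:216,328:375]=m[188:216,328:375]
cn,_=cv2.findContours(w,cv2.RETR_EXTERNAL,cv2.CHAIN_APPROX_NONE); k=max(cn,key=cv2.contourArea)
ys,xs=np.nonzero(cv2.drawContours(np.zeros(m.shape,np.uint8),[k],-1,1,-1)); P=onz(c,np.c_[xs,ys],.1435)
# in bar axes about expected centre
s_=read_state()["tool_pos"]; y=ang(95.8); x=ang(5.8); q=np.c_[(P-s_)@x,(P-s_)@y]*1000
print(len(xs),"x range",q[:,0].min(),q[:,0].max(),"mean",q[:,0].mean(),"y range",q[:,1].min(),q[:,1].max())
for r in range(xs.min(),xs.max()+1):
    k=xs==r; print(r,q[k,1].mean().round(1),q[k,0].mean().round(1),q[k,0].max().round(1),q[k,0].min().round(1))
E
```

```text
174 x range -16.506998441349968 12.902001782436752 mean -0.45481233528843584 y range 33.18783298298215 86.99368571327119
339 87.0 7.5 7.5 7.5
340 84.9 0.3 12.9 -12.2
341 82.2 -1.3 12.6 -15.3
342 79.5 -1.6 12.4 -15.5
343 76.7 -1.8 12.1 -15.8
344 73.7 -0.7 11.9 -13.2
345 71.1 -2.3 11.6 -16.3
346 68.3 -2.6 11.4 -16.5
347 65.4 -1.4 11.1 -14.0
348 62.6 -1.7 10.9 -14.2
349 59.8 -1.9 10.6 -14.5
350 57.0 -2.2 10.4 -14.7
351 54.1 -1.0 12.9 -15.0
352 51.3 -1.3 12.7 -15.2
353 48.4 -0.1 12.4 -12.7
354 45.3 2.4 12.2 -7.4
355 42.4 3.5 11.9 -4.8
356 39.3 6.1 11.6 0.5
357 36.4 7.2 11.4 3.0
358 33.3 9.8 11.1 8.4
```

View pics/c4.png

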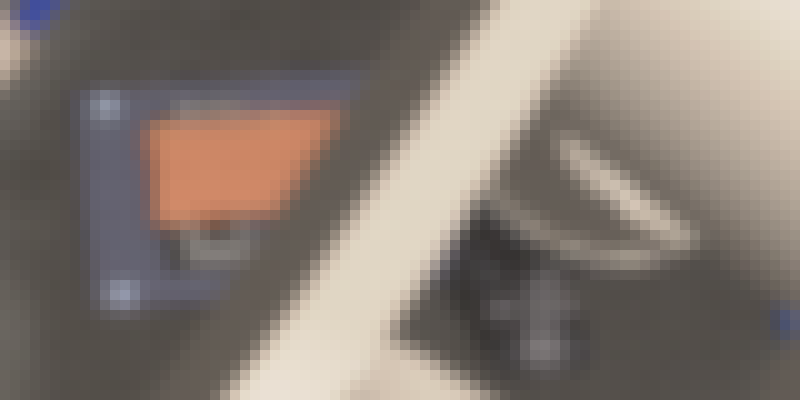

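Request:
{"name": "drive_tool", "arguments": {
  "deltas": [
    [[0,0,0],[30,-2.8,1.4],-1],
    [[0,0,0],[25,0,0],-1],
    [[0,0,0],[15,0,0],-1],
    [[0,0,0],[3,0,0],-1],
    [[0,0,0],[0,0,0],-1],
    [[0,0,0],[0,0,0],-1],
    [[0,0,0],[0,0,0],-1]
  ]
}}

```text
time: 8.9
tool_pos: [0.5211, -0.4025, 0.0622]
tool_rot: [-0.037, 0.706, 0.036, 0.707]
wrist_force: [0.7, 0.4, -2.6]
gripper_width: 0.026
```

```bash
python3 - <<'E'
from h import *
delta([.5203,-.4007,.0475],ang(5.8))
c=capture("top"); pickle.dump(c,open("top4.pkl","wb")); im=c["pixels"]
cv2.imwrite("pics/c5.png",cv2.resize(im[180:225,325:405],None,fx=10,fy=10,interpolation=cv2.INTER_CUBIC))
c=capture("scene"); im=c["pixels"]
cv2.imwrite("pics/s5.png",cv2.resize(im[170:230,290:350],None,fx=8,fy=8,interpolation=cv2.INTER_CUBIC))
E
```

```text
t 8.9 tcp [ 0.5211 -0.4025  0.0622] w 0.026 F [ 0.7  0.4 -2.6] j [-0.66  0.59  1.68 -0.    0.87 -0.76]
shift mm [14.7  1.9 -0.7]
turn 1 [0.0008 0.0016 0.0015]
  shift in target axes [14.7  1.8 -0.7]
turn -1 [-3.1408e+00 -2.4000e-03  2.4000e-03]
  shift in target axes [14.7 -1.8  0.7]
```

View pics/c5.png

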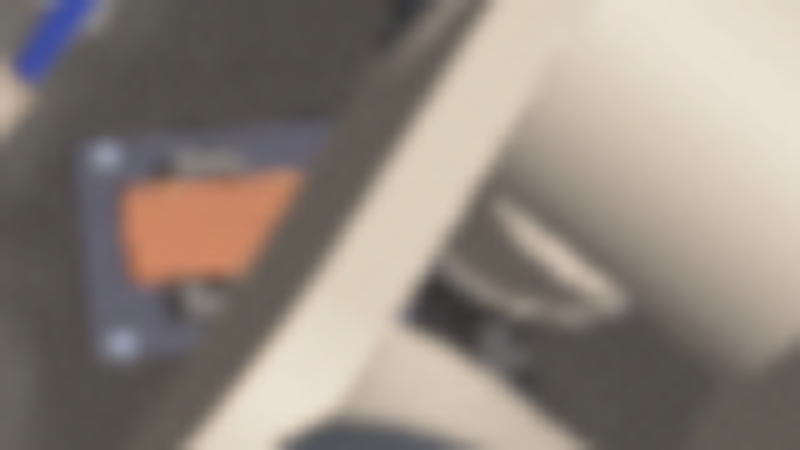

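View pics/s5.png

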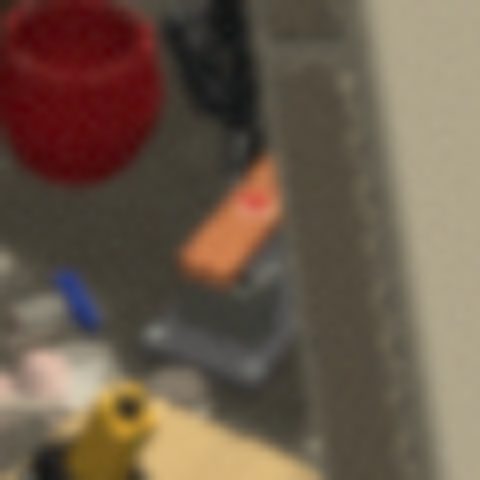

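Request:
{"name": "drive_tool", "arguments": {
  "deltas": [
    [[0,0,0],[6,0,-0.4],-1],
    [[0,0,0],[5,0,0],-1],
    [[0,0,0],[2,0,0],-1],
    [[0,0,0],[0,0,0],-1],
    [[0,0,0],[0,0,0],-1]
  ]
}}

```text
time: 9.5
tool_pos: [0.5199, -0.4019, 0.0475]
tool_rot: [-0.036, 0.706, 0.036, 0.706]
wrist_force: [0.6, 0.3, -1.9]
gripper_width: 0.0258
```

Request:
{"name": "drive_tool", "arguments": {
  "deltas": [
    [[0,0,0],[1.5,0,0],-1],
    [[0,0,0],[0,0,0],-1],
    [[0,0,0],[0,0,0],-1]
  ]
}}

```text
time: 9.8
tool_pos: [0.52, -0.4019, 0.0474]
tool_rot: [-0.036, 0.706, 0.036, 0.706]
wrist_force: [-4.2, 2.8, 9.1]
gripper_width: 0.026
```

Request:
{"name": "drive_tool", "arguments": {
  "deltas": [
    [[0,0,0],[-1,0,0],-1],
    [[0,0,0],[0,0,0],0],
    [[0,0,0],[0,0,0],0.2],
    [[0,0,0],[0,0,0],0.4],
    [[0,0,0],[0,0,0],0.4],
    [[0,0,0],[0,0,0],0.4]
  ]
}}

```text
time: 10.4
tool_pos: [0.52, -0.402, 0.0473]
tool_rot: [-0.036, 0.706, 0.036, 0.706]
wrist_force: [-0.8, 0.4, -0.9]
gripper_width: 0.0599
```

Request:
{"name": "drive_tool", "arguments": {
  "deltas": [
    [[0,0,0],[-10,0,0],0.4],
    [[0,0,0],[-30,0,0],0.5],
    [[0,0,0],[-45,0,0],0.5],
    [[0,0,0],[-45,0,0],0.5],
    [[0,0,0],[-45,0,0],0.5],
    [[0,0,0],[-45,0,0],0.5],
    [[0,0,0],[0,0,0],0.5]
  ]
}}

```text
time: 11.1
tool_pos: [0.5227, -0.404, 0.2758]
tool_rot: [-0.039, 0.703, 0.033, 0.709]
wrist_force: [0.3, -0.6, -0.4]
gripper_width: 0.0641
```

```bash
python3 - <<'E'
from h import *
th=-21.5; X=ang(th); k,s=np.cos(np.radians(25)),np.sin(np.radians(25)); a=-s*X+k*np.array([0,0,1.])
g=np.array([.4318,-.1134,.1370])
delta(g-.015*a+.12*a,ang(68.5),-a)   # TCP standoff 120mm
for n in ("scene","top"):
    c=capture(n); pickle.dump(c,open(n+"6.pkl","wb")); cv2.imwrite(f"pics/{n}6.png",c["pixels"])
E
```

```text
t 11.1 tcp [ 0.5227 -0.404   0.2758] w 0.0641 F [ 0.3 -0.6 -0.4] j [-0.66  0.37  1.51 -0.    1.25 -0.76]
shift mm [  40.1  319.  -100.6]
turn 1 [-1.0757 -0.2351 -0.3795]
  shift in target axes [-60.  231.8 237.1]
turn -1 [ 2.0129 -0.4319  0.2676]
  shift in target axes [ -60.  -231.8 -237.1]
```

View pics/top6.png

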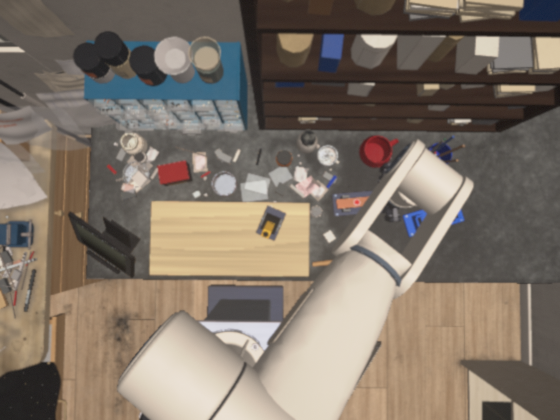

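Request:
{"name": "drive_tool", "arguments": {
  "deltas": [
    [[0,0,0],[0,25,-8],0.5],
    [[0,0,0],[0,42,-13],0.5],
    [[0,0,0],[0,42,-13],0.5],
    [[0,0,0],[0,42,-13],0.5],
    [[0,0,0],[0,42,-13],0.5],
    [[0,0,0],[0,42,-13],0.5],
    [[0,0,0],[0,42,-14],0.5],
    [[0,0,0],[0,42,-14],0.5]
  ]
}}

```text
time: 12.0
tool_pos: [0.3851, -0.0933, 0.266]
tool_rot: [-0.036, 0.707, 0.036, 0.705]
wrist_force: [0.9, 1.3, 0.0]
gripper_width: 0.0639
```

Request:
{"name": "drive_tool", "arguments": {
  "deltas": [
    [[-0.134,-0.0294,-0.0474],[0,0,0],0.5],
    [[-0.134,-0.0294,-0.0474],[0,0,0],0.5],
    [[-0.134,-0.0294,-0.0474],[0,0,0],0.5],
    [[-0.134,-0.0294,-0.0474],[0,0,0],0.5],
    [[-0.134,-0.0294,-0.0474],[0,0,0],0.5],
    [[-0.134,-0.0294,-0.0474],[0,0,0],0.5],
    [[-0.134,-0.0294,-0.0474],[0,0,0],0.5],
    [[-0.134,-0.0294,-0.0474],[0,0,0],0.5]
  ]
}}

```text
time: 12.8
tool_pos: [0.386, -0.0944, 0.2659]
tool_rot: [-0.512, 0.486, 0.267, 0.656]
wrist_force: [1.1, 0.6, 0.0]
gripper_width: 0.0642
```

Request:
{"name": "drive_tool", "arguments": {
  "deltas": [
    [[0,0,0],[0,0,0],0.5],
    [[0,0,0],[0,0,0],0.5]
  ]
}}

```text
time: 13.0
tool_pos: [0.3863, -0.0949, 0.2666]
tool_rot: [-0.508, 0.489, 0.265, 0.658]
wrist_force: [0.8, -0.7, 0.5]
gripper_width: 0.064
```

```bash
python3 - <<'E'
from h import *
th=-21.5; X=ang(th); k,s=np.cos(np.radians(25)),np.sin(np.radians(25)); a=-s*X+k*np.array([0,0,1.])
g=np.array([.4318,-.1134,.1370])
delta(g-.015*a+.12*a,ang(68.5),-a)   # TCP standoff 120mm
for n in ("scene","top"):
    c=capture(n); pickle.dump(c,open(n+"7.pkl","wb")); cv2.imwrite(f"pics/{n}7.png",c["pixels"])
im=load("top7.pkl")["pixels"]
cv2.imwrite("pics/c7.png",cv2.resize(im[180:225,325:405],None,fx=10,fy=10,interpolation=cv2.INTER_CUBIC))
im=load("scene7.pkl")["pixels"]
cv2.imwrite("pics/s7.png",cv2.resize(im[160:310,220:380],None,fx=3.8,fy=3.8,interpolation=cv2.INTER_CUBIC))
E
```

```text
t 13.0 tcp [ 0.3863 -0.0949  0.2666] w 0.064 F [ 0.8 -0.7  0.5] j [-0.18 -0.3   2.3  -0.12  0.73 -1.29]
shift mm [33.4  9.9 -0.7]
turn 1 [-0.0098  0.0015 -0.0138]
  shift in target axes [33.2 10.3 -0.5]
turn -1 [ 3.1317e+00 -2.1600e-02 -2.4000e-03]
  shift in target axes [ 33.2 -10.3   0.5]
```

View pics/c7.png

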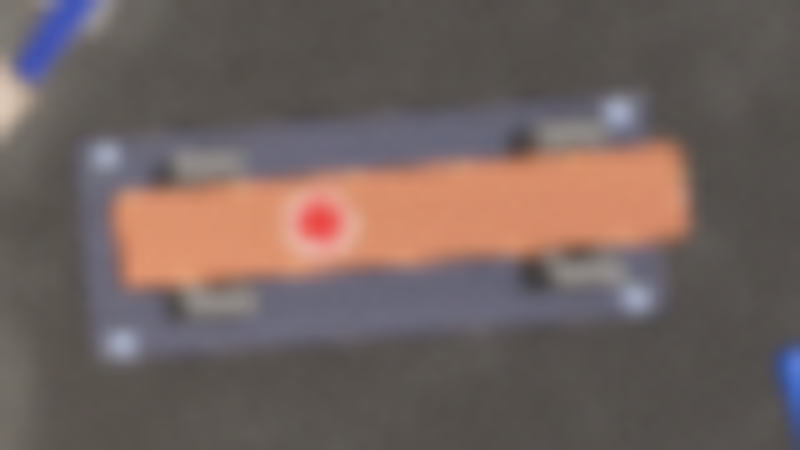

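View pics/s7.png

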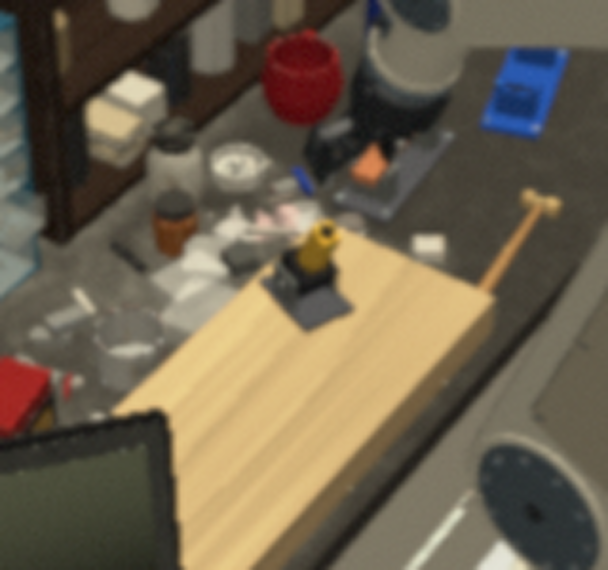

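```bash
python3 - <<'E'
from h import *
for f in ("top7.pkl",):
    c=load(f); im=c["pixels"]; hsv=cv2.cvtColor(im,cv2.COLOR_BGR2HSV); h,s,v=[hsv[...,i].astype(int) for i in range(3)]
    def fit(m,z,box,n,hull=True):
        w=np.zeros(m.shape,np.uint8); w[box[1]:box[3],box[0]:box[2]]=m[box[1]:box[3],box[0]:box[2]]
        cn,_=cv2.findContours(w,cv2.RETR_EXTERNAL,cv2.CHAIN_APPROX_NONE); k=max(cn,key=cv2.contourArea)
        ys,xs=np.nonzero(cv2.drawContours(np.zeros(m.shape,np.uint8),[k],-1,1,-1)); P=onz(c,np.c_[xs,ys],z)[:,:2]
        q=P.mean(0); w_,V=np.linalg.eigh(np.cov((P-q).T)); print(n,len(xs),(xs.mean(),ys.mean()),q.round(4),np.sqrt(12*w_).round(4),np.degrees(np.arctan2(V[1,1],V[0,1])).round(2)); return q
    q=fit(((h<13)|(h>170))&(s>85)&(v>110),.057,(330,185,400,215),"bar")
    sp=fit(((h<7)|(h>172))&(s>120),.057,(345,195,370,210),"spot")
    b=im.astype(int); br=b[...,0]-b[...,2]; 
    print("spot from centre",np.linalg.norm(sp-q))
    Z=atdepth(c,[(u,int(round(204-(u-337)*.07))) for u in range(338,393,4)]); print((Z[:,2]*1000).round())
E
```

```text
bar 558 (np.float64(364.86021505376345), np.float64(201.09318996415772)) [ 0.5195 -0.4018] [0.029  0.1729] 96.08
spot 14 (np.float64(356.5), np.float64(201.71428571428572)) [ 0.5173 -0.3768] [0.0111 0.0113] 104.34
spot from centre 0.025105364386102377
[57. 59. 53. 63. 55. 56. 52. 57. 56. 56. 59. 52. 54. 58.]
```

```bash
python3 - <<'E'
from h import *
a=np.array([-0.393,.155,.9063]); g=np.array([.4318,-.1134,.1370]); top=g+.032*a
c=load("scene7.pkl"); print("scene pred top,grip,blocktop",proj(c,[top,g,g-.032*a]).round(1))
im=c["pixels"]; cv2.imwrite("pics/s7b.png",cv2.resize(im[205:250,280:330],None,fx=12,fy=12,interpolation=cv2.INTER_CUBIC))
t=load("top6.pkl"); print("top pred",proj(t,[top,g,g-.032*a]).round(1)); cv2.imwrite("pics/t6b.png",cv2.resize(t["pixels"][200:245,245:295],None,fx=12,fy=12,interpolation=cv2.INTER_CUBIC))
E
```

```text
scene pred top,grip,blocktop [[305.7 221. ]
 [303.5 224.9]
 [301.3 228.7]]
top pred [[265.5 233.9]
 [267.5 229.3]
 [269.5 225. ]]
```

View pics/s7b.png

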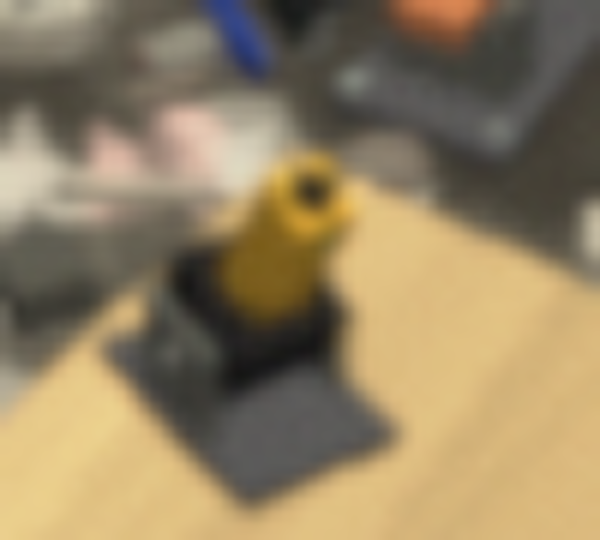

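View pics/t6b.png

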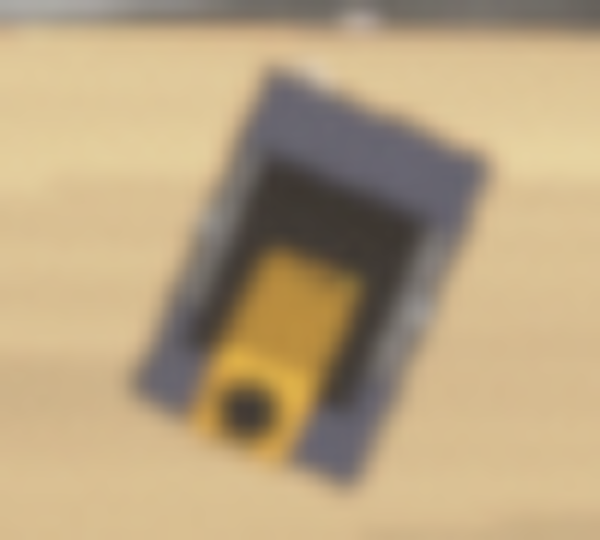

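Request:
{"name": "drive_tool", "arguments": {
  "deltas": [
    [[-0.01,0.0015,-0.0138],[0,0,0],0.5],
    [[0,0,0],[15,10,0],0.5],
    [[0,0,0],[15,0,0],0.5],
    [[0,0,0],[0,0,0],0.5],
    [[0,0,0],[0,0,0],0.5]
  ]
}}

```text
time: 13.6
tool_pos: [0.3905, -0.0962, 0.2359]
tool_rot: [-0.517, 0.483, 0.263, 0.656]
wrist_force: [0.1, 1.2, -0.1]
gripper_width: 0.0637
```

```bash
cat >> h.py <<'E'
aP=np.array([-0.3932,.1549,.9063]); gP=np.array([.4323,-.1124,.137])
E
python3 - <<'E'
from h import *
delta(gP-.015*aP,ang(68.5),-aP)
E
```

```text
t 13.6 tcp [ 0.3905 -0.0962  0.2359] w 0.0637 F [ 0.1  1.2 -0.1] j [-0.17 -0.25  2.34 -0.15  0.62 -1.27]
shift mm [1.236e+02 1.300e+00 1.000e-01]
turn 1 [0.0047 0.0008 0.0013]
  shift in target axes [123.6   1.1   0.2]
turn -1 [-3.1369e+00 -2.1000e-03  1.2000e-03]
  shift in target axes [123.6  -1.1  -0.2]
```

Request:
{"name": "drive_tool", "arguments": {
  "deltas": [
    [[0,0,0],[20,1.2,0],0.5],
    [[0,0,0],[30,0,0],0.5],
    [[0,0,0],[25,0,0],0.5],
    [[0,0,0],[10,0,0],0.5],
    [[0,0,0],[0,0,0],0.5],
    [[0,0,0],[0,0,0],0.5]
  ]
}}

```text
time: 14.2
tool_pos: [0.4234, -0.109, 0.159]
tool_rot: [-0.517, 0.483, 0.263, 0.656]
wrist_force: [0.3, 0.2, 0.8]
gripper_width: 0.064
```

```bash
python3 - <<'E'
from h import *
delta(gP-.015*aP,ang(68.5),-aP)
c=capture("scene"); im=c["pixels"]
cv2.imwrite("pics/s8.png",cv2.resize(im[180:260,260:340],None,fx=7,fy=7,interpolation=cv2.INTER_CUBIC))
E
```

```text
t 14.2 tcp [ 0.4234 -0.109   0.159 ] w 0.064 F [0.3 0.2 0.8] j [-0.2  -0.02  2.38 -0.22  0.35 -1.21]
shift mm [39.   0.8  0.1]
turn 1 [0.0048 0.001  0.0025]
  shift in target axes [39.   0.7  0.1]
turn -1 [-3.1368e+00 -4.0000e-03  1.5000e-03]
  shift in target axes [39.  -0.7 -0.1]
```

View pics/s8.png

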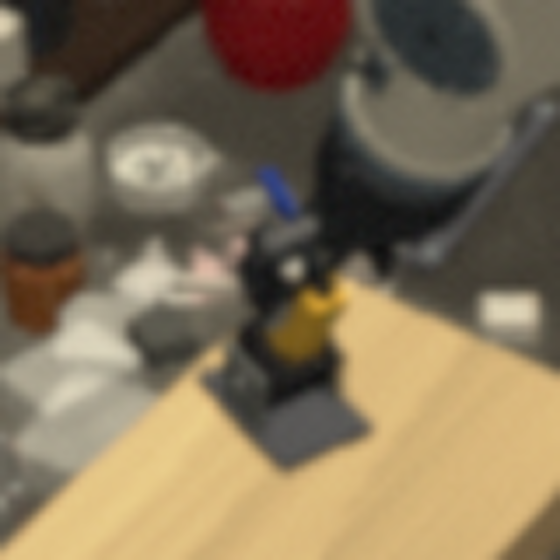

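Request:
{"name": "drive_tool", "arguments": {
  "deltas": [
    [[0,0,0],[18,0.7,0],0.5],
    [[0,0,0],[15,0,0],0.5],
    [[0,0,0],[6,0,0],0.5],
    [[0,0,0],[0,0,0],0.5],
    [[0,0,0],[0,0,0],0.5]
  ]
}}

```text
time: 14.75
tool_pos: [0.438, -0.1148, 0.1235]
tool_rot: [-0.517, 0.483, 0.263, 0.656]
wrist_force: [-0.1, 0.2, -0.6]
gripper_width: 0.0639
```

```bash
python3 - <<'E'
from h import *
delta(gP-.015*aP,ang(68.5),-aP)
E
```

```text
t 14.75 tcp [ 0.438  -0.1148  0.1235] w 0.0639 F [-0.1  0.2 -0.6] j [-0.21  0.09  2.39 -0.3   0.24 -1.13]
shift mm [ 0.1 -0.1  0.2]
turn 1 [0.0049 0.001  0.0029]
  shift in target axes [ 0.1 -0.1  0.2]
turn -1 [-3.1367e+00 -4.5000e-03  1.5000e-03]
  shift in target axes [ 0.1  0.1 -0.2]
```

Request:
{"name": "drive_tool", "arguments": {
  "deltas": [
    [[0,0,0],[0,0,0],0.0],
    [[0,0,0],[0,0,0],-0.3],
    [[0,0,0],[0,0,0],-1],
    [[0,0,0],[0,0,0],-1],
    [[0,0,0],[0,0,0],-1],
    [[0,0,0],[0,0,0],-1],
    [[0,0,0],[0,0,0],-1],
    [[0,0,0],[0,0,0],-1]
  ],
  "newtons": 50
}}

```text
time: 15.55
tool_pos: [0.4379, -0.1151, 0.1233]
tool_rot: [-0.517, 0.483, 0.262, 0.656]
wrist_force: [-4.4, -1.8, 6.8]
gripper_width: 0.0237
```

Request:
{"name": "drive_tool", "arguments": {
  "deltas": [
    [[0,0,0],[-3,0,0],-1],
    [[0,0,0],[-8,0,0],-1],
    [[0,0,0],[-10,0,0],-1],
    [[0,0,0],[-12,0,0],-1],
    [[0,0,0],[-12,0,0],-1],
    [[0,0,0],[-12,0,0],-1],
    [[0,0,0],[-13,0,0],-1]
  ]
}}

```text
time: 16.25
tool_pos: [0.4095, -0.1036, 0.1866]
tool_rot: [-0.517, 0.483, 0.263, 0.656]
wrist_force: [0.3, -0.1, -1.7]
gripper_width: 0.0237
```

Request:
{"name": "drive_tool", "arguments": {
  "deltas": [
    [[0,0,0],[-20,0,0],-1],
    [[0,0,0],[-20,0,0],-1],
    [[0,0,0],[-20,0,0],-1],
    [[0,0,0],[-20,0,0],-1],
    [[0,0,0],[0,0,0],-1],
    [[0,0,0],[0,0,0],-1]
  ]
}}

```text
time: 16.85
tool_pos: [0.3786, -0.0914, 0.2586]
tool_rot: [-0.517, 0.482, 0.263, 0.656]
wrist_force: [-1.5, -0.1, -1.3]
gripper_width: 0.0234
```

```bash
python3 - <<'E'
from h import *
delta([.517,-.377,.057+.096+.12],ang(68.5),(0,0,-1))
delta([.517,-.377,.057+.096+.12],ang(5.8),(0,0,-1))
c=capture("scene"); im=c["pixels"]; pickle.dump(c,open("scene9.pkl","wb"))
cv2.imwrite("pics/s9.png",cv2.resize(im[130:260,230:360],None,fx=4.5,fy=4.5,interpolation=cv2.INTER_CUBIC))
E
```

```text
t 16.85 tcp [ 0.3786 -0.0914  0.2586] w 0.0234 F [-1.5 -0.1 -1.3] j [-0.16 -0.31  2.33 -0.14  0.7  -1.28]
shift mm [  85.9 -216.3 -216.2]
turn 1 [5.400e-03 4.000e-04 4.396e-01]
  shift in target axes [ -14.4 -233.5 -215. ]
turn -1 [-3.0608e+00 -6.8380e-01  7.0000e-04]
  shift in target axes [-14.4 233.5 215. ]
t 16.85 tcp [ 0.3786 -0.0914  0.2586] w 0.0234 F [-1.5 -0.1 -1.3] j [-0.16 -0.31  2.33 -0.14  0.7  -1.28]
shift mm [  85.9 -216.3 -216.2]
turn 1 [1.0813 0.2409 0.3945]
  shift in target axes [ -14.4 -298.1  108.9]
turn -1 [-2.0035 -0.448   0.2736]
  shift in target axes [ -14.4  298.1 -108.9]
```

View pics/s9.png

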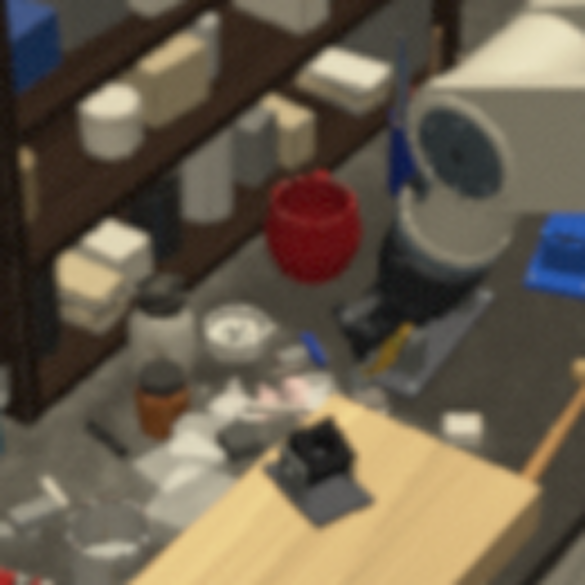

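Request:
{"name": "drive_tool", "arguments": {
  "deltas": [
    [[0,0,0.11],[0,0,0],-1],
    [[0,0,0.11],[0,0,0],-1],
    [[0,0,0.11],[0,0,0],-1],
    [[0,0,0.11],[0,0,0],-1],
    [[0,0,0],[0,-15,-14],-1],
    [[0,0,0],[0,-25,-23],-1],
    [[0,0,0],[0,-25,-23],-1],
    [[0,0,0],[0,-25,-23],-1]
  ]
}}

```text
time: 17.7
tool_pos: [0.4327, -0.2028, 0.2566]
tool_rot: [-0.398, 0.585, 0.4, 0.582]
wrist_force: [0.1, 0.5, -0.6]
gripper_width: 0.0234
```

Request:
{"name": "drive_tool", "arguments": {
  "deltas": [
    [[0,0,0],[0,-25,-23],-1],
    [[0,0,0],[0,-25,-23],-1],
    [[0,0,0],[0,-25,-23],-1],
    [[0,0,0],[0,-25,-23],-1],
    [[0,0,0],[10,-25,-23],-1],
    [[0,0,0],[20,-18,-17],-1],
    [[0,0,0],[20,0,0],-1],
    [[0,0,0],[0,0,0],-1]
  ]
}}

```text
time: 18.5
tool_pos: [0.5159, -0.3757, 0.203]
tool_rot: [-0.396, 0.585, 0.402, 0.582]
wrist_force: [-0.6, 0.7, -0.7]
gripper_width: 0.0236
```

Request:
{"name": "drive_tool", "arguments": {
  "deltas": [
    [[0,0,0],[0,0,0],-1],
    [[0,0,0],[0,0,0],-1]
  ]
}}

```text
time: 18.7
tool_pos: [0.5182, -0.3763, 0.209]
tool_rot: [-0.399, 0.584, 0.4, 0.583]
wrist_force: [0.6, 0.0, -1.3]
gripper_width: 0.0234
```

```bash
python3 - <<'E'
from h import *
delta([.517,-.377,.153],ang(68.5),(0,0,-1))
for n in ("scene","top"):
    c=capture(n); pickle.dump(c,open(n+"10.pkl","wb")); cv2.imwrite(f"pics/{n}10.png",c["pixels"])
im=load("scene10.pkl")["pixels"]
cv2.imwrite("pics/s10.png",cv2.resize(im[130:230,270:370],None,fx=6,fy=6,interpolation=cv2.INTER_CUBIC))
im=load("top10.pkl")["pixels"]
cv2.imwrite("pics/t10.png",cv2.resize(im[170:240,310:420],None,fx=7,fy=7,interpolation=cv2.INTER_CUBIC))
E
```

```text
t 18.7 tcp [ 0.5182 -0.3763  0.209 ] w 0.0234 F [ 0.6  0.  -1.3] j [-0.63  0.4   1.62 -0.    1.13 -1.83]
shift mm [56.   0.8 -1. ]
turn 1 [ 0.0052 -0.0013 -0.001 ]
  shift in target axes [56.   0.8 -1.1]
turn -1 [-3.1364e+00  1.5000e-03 -2.0000e-03]
  shift in target axes [56.  -0.8  1.1]
```

View pics/s10.png

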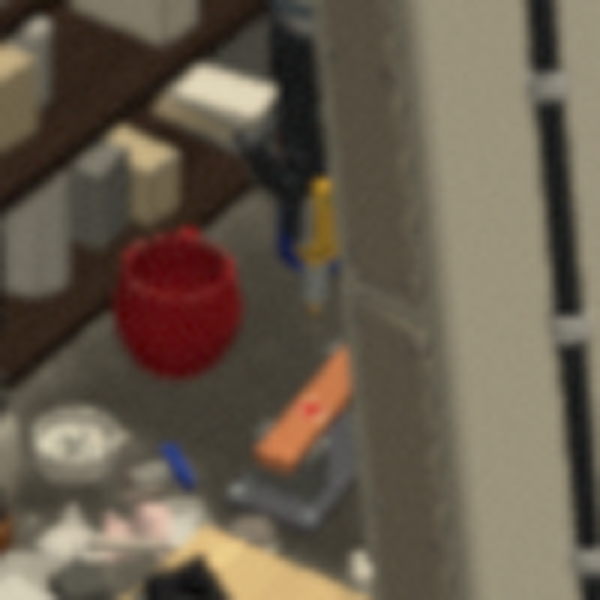

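View pics/t10.png

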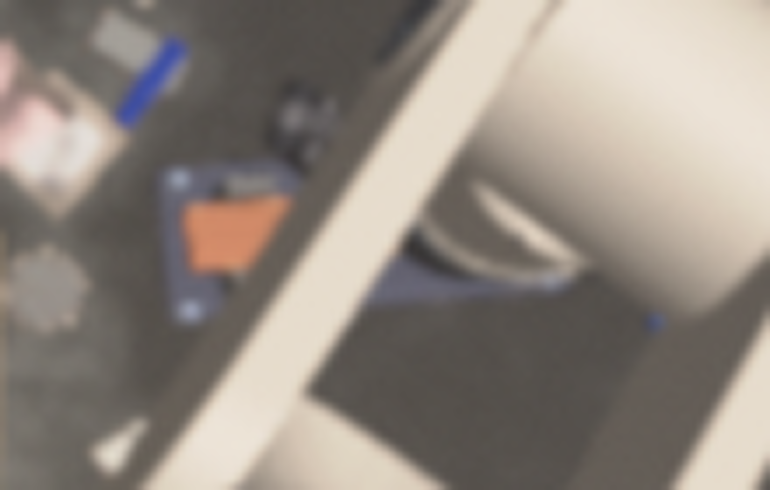

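Request:
{"name": "drive_tool", "arguments": {
  "deltas": [
    [[0.005,-0.001,-0.001],[15,0.8,-1],-1],
    [[0,0,0],[25,0,0],-1],
    [[0,0,0],[20,0,0],-1],
    [[0,0,0],[10,0,0],-1],
    [[0,0,0],[4,0,0],-1],
    [[0,0,0],[0,0,0],-1],
    [[0,0,0],[0,0,0],-1],
    [[0,0,0],[0,0,0],-1]
  ]
}}

```text
time: 19.6
tool_pos: [0.5173, -0.3774, 0.1355]
tool_rot: [-0.398, 0.584, 0.397, 0.585]
wrist_force: [0.2, -0.5, -1.2]
gripper_width: 0.0232
```

```bash
python3 - <<'E'
from h import *
delta([.517,-.377,.123],ang(68.5),(0,0,-1))
p=read_state()["tool_pos"]
c=capture("scene"); pickle.dump(c,open("scene11.pkl","wb")); t=capture("top"); pickle.dump(t,open("top11.pkl","wb"))
z=np.array([0,0,1.]); 
print("proj gripTop, gripBot, noseend, tip",proj(c,[p+.047*z,p-.017*z,p-.053*z,p-.066*z]).round(2), "spot",proj(c,[.517,-.377,.057]).round(2))
im=c["pixels"]; u0,v0=305,165
cv2.imwrite("pics/s11.png",cv2.resize(im[v0:v0+50,u0:u0+40],None,fx=12,fy=12,interpolation=cv2.INTER_CUBIC))
hsv=cv2.cvtColor(im,cv2.COLOR_BGR2HSV); h,s,v=[hsv[...,i].astype(int) for i in range(3)]
m=(h>15)&(h<32)&(s>140); m[:, :305]=0; m[:,330:]=0; m[:150]=0; m[195:]=0
for r in range(150,195):
    k=np.nonzero(m[r])[0]
    if len(k): print(r,k.min(),k.max())
E
```

```text
t 19.6 tcp [ 0.5173 -0.3774  0.1355] w 0.0232 F [ 0.2 -0.5 -1.2] j [-0.63  0.47  1.68 -0.    0.99 -1.83]
shift mm [12.5  0.4  0.3]
turn 1 [-0.     -0.0006  0.0012]
  shift in target axes [12.5  0.4  0.3]
turn -1 [3.1416e+00 1.9000e-03 9.0000e-04]
  shift in target axes [12.5 -0.4 -0.3]
proj gripTop, gripBot, noseend, tip [[322.46 173.94]
 [321.83 186.49]
 [321.48 193.33]
 [321.36 195.77]] spot [[321.25 198.17]]
175 321 323
176 321 323
177 321 323
178 322 323
179 322 323
180 322 323
181 322 323
182 322 324
183 322 324
184 322 324
185 322 324
186 320 324
187 320 323
```

View pics/s11.png

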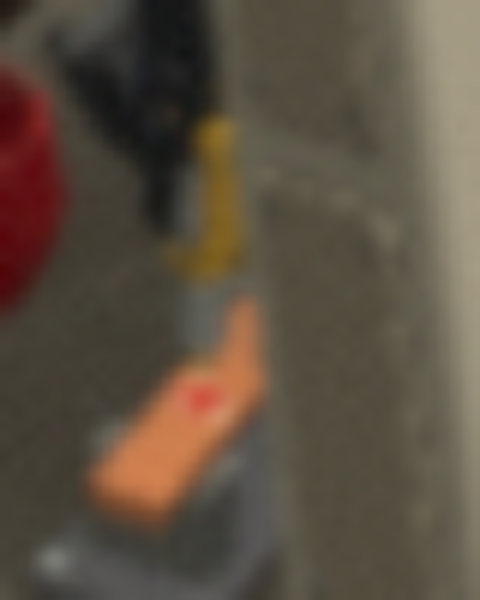

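Request:
{"name": "drive_tool", "arguments": {
  "deltas": [
    [[0,0,0],[4,0,0],-1],
    [[0,0,0],[4,0,0],-1],
    [[0,0,0],[2,0,0],-1],
    [[0,0,0],[0,0,0],-1],
    [[0,0,0],[0,0,0],-1]
  ]
}}

```text
time: 20.2
tool_pos: [0.5167, -0.377, 0.1244]
tool_rot: [-0.398, 0.585, 0.398, 0.584]
wrist_force: [-0.9, 0.5, -1.1]
gripper_width: 0.023
```

Request:
{"name": "drive_tool", "arguments": {
  "deltas": [
    [[0,0,0],[1,0,0],-1],
    [[0,0,0],[0,0,0],-1],
    [[0,0,0],[0,0,0],-1]
  ]
}}

```text
time: 20.5
tool_pos: [0.5168, -0.3771, 0.1236]
tool_rot: [-0.398, 0.585, 0.398, 0.584]
wrist_force: [-0.9, 0.0, -1.0]
gripper_width: 0.0237
```

Request:
{"name": "drive_tool", "arguments": {
  "deltas": [
    [[0,0,0],[1,0,0],-1],
    [[0,0,0],[0,0,0],-1],
    [[0,0,0],[0,0,0],-1]
  ]
}}

```text
time: 20.8
tool_pos: [0.5168, -0.3771, 0.1226]
tool_rot: [-0.398, 0.585, 0.398, 0.584]
wrist_force: [0.4, 0.3, -0.7]
gripper_width: 0.0234
```

Request:
{"name": "drive_tool", "arguments": {
  "deltas": [
    [[0,0,0],[1,0,0],-1],
    [[0,0,0],[0,0,0],-1],
    [[0,0,0],[0,0,0],-1]
  ]
}}

```text
time: 21.1
tool_pos: [0.5168, -0.3771, 0.1216]
tool_rot: [-0.398, 0.585, 0.398, 0.584]
wrist_force: [-0.0, -0.1, 0.1]
gripper_width: 0.0233
```

Request:
{"name": "drive_tool", "arguments": {
  "deltas": [
    [[0,0,0],[1,0,0],-1],
    [[0,0,0],[0,0,0],-1],
    [[0,0,0],[0,0,0],-1]
  ]
}}

```text
time: 21.4
tool_pos: [0.5167, -0.377, 0.1206]
tool_rot: [-0.398, 0.585, 0.398, 0.584]
wrist_force: [-0.1, -0.7, -0.1]
gripper_width: 0.0231
```

Request:
{"name": "drive_tool", "arguments": {
  "deltas": [
    [[0,0,0],[1.2,0,0],-1],
    [[0,0,0],[0,0,0],-1],
    [[0,0,0],[0,0,0],-1],
    [[0,0,0],[0,0,0],-1]
  ]
}}

```text
time: 21.8
tool_pos: [0.5167, -0.3771, 0.1194]
tool_rot: [-0.398, 0.585, 0.398, 0.584]
wrist_force: [0.1, -0.6, 1.3]
gripper_width: 0.0235
```

Request:
{"name": "drive_tool", "arguments": {
  "deltas": [
    [[0,0,0],[1.2,0,0],-1],
    [[0,0,0],[0,0,0],-1],
    [[0,0,0],[0,0,0],-1],
    [[0,0,0],[0,0,0],-1]
  ]
}}

```text
time: 22.2
tool_pos: [0.5168, -0.3771, 0.1182]
tool_rot: [-0.398, 0.585, 0.398, 0.584]
wrist_force: [-0.3, -0.7, 2.0]
gripper_width: 0.0234
```

```bash
python3 - <<'E'
from h import *
F=[]
for i in range(6):
    c=capture("scene"); F.append(read_state()["wrist_force"])
pickle.dump(c,open("scene12.pkl","wb"))
print(np.array(F).round(2),np.mean(F,0)); delta([.517,-.377,.118],ang(68.5))
im=c["pixels"]; u0,v0=305,165
cv2.imwrite("pics/s12.png",cv2.resize(im[v0:v0+50,u0:u0+40],None,fx=12,fy=12,interpolation=cv2.INTER_CUBIC))
E
```

```text
[[ 0.42 -0.03  2.37]
 [ 0.72 -0.45  1.94]
 [ 1.61  0.02  1.81]
 [-0.48 -0.05  3.46]
 [-0.77  0.48  2.52]
 [-0.04  0.25  1.72]] [0.24272164 0.03822433 2.30343248]
t 22.5 tcp [ 0.5168 -0.377   0.1182] w 0.0237 F [-0.   0.2  1.7] j [-0.63  0.49  1.69 -0.    0.96 -1.83]
shift mm [ 0.2 -0.2  0.1]
turn 1 [-0.     -0.0002 -0.0003]
  shift in target axes [ 0.2 -0.2  0.1]
turn -1 [ 3.1416e+00 -5.0000e-04  4.0000e-04]
  shift in target axes [ 0.2  0.2 -0.1]
```

View pics/s12.png

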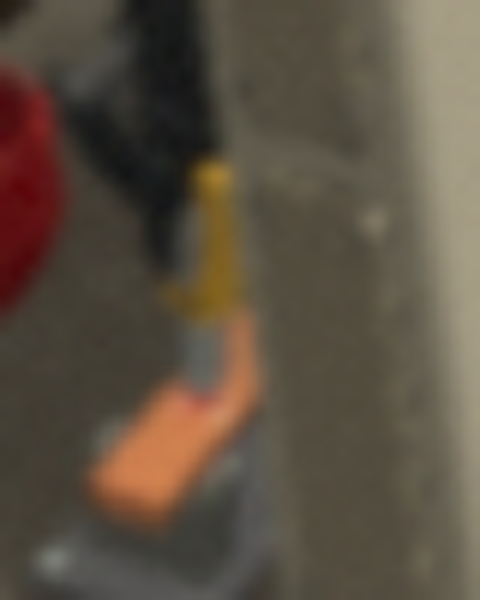

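```bash
python3 - <<'E'
from h import *
c=load("scene11.pkl"); im=c["pixels"].astype(int)
ims=[capture("scene")["pixels"].astype(float) for _ in range(8)]; m=np.mean(ims,0); np.save("m12.npy",m)
np.set_printoptions(linewidth=250)
print("s11 R-B, rows 184..203, cols 316..327"); print((im[184:204,316:328,2]-im[184:204,316:328,0]))
print("s12 avg R-B"); print((m[184:204,316:328,2]-m[184:204,316:328,0]).round().astype(int))
print("s12 avg G-B"); print((m[184:204,316:328,1]-m[184:204,316:328,0]).round().astype(int))
p=read_state()["tool_pos"]; z=np.array([0,0,1.])
th=np.linspace(0,2*np.pi,60); ring=np.c_[np.cos(th),np.sin(th),0*th]
for n,P in dict(noseend=p-.053*z+.009*ring,gripbotcorners=p-.017*z+.017*np.array([ang(68.5+45+90*i) for i in range(4)]),spotred=np.array([.517,-.377,.057])+.0065*ring,spotrim=np.array([.517,-.377,.057])+.008*ring).items():
    q=proj(c,P); print(n,q.mean(0).round(2),"u",q[:,0].min().round(2),q[:,0].max().round(2),"v",q[:,1].min().round(2),q[:,1].max().round(2))
big=cv2.resize(m[165:215,305:345].astype(np.uint8),None,fx=14,fy=12,interpolation=cv2.INTER_LANCZOS4); cv2.imwrite("pics/s13.png",big)
E
```

```text
s11 R-B, rows 184..203, cols 316..327
[[ 14  12  12  15  16  37  76  93  77  45  25  19]
 [ 15  16  26  34  34  54  85  93  74  43  23  20]
 [ 15  16  30  46  56  69  90  86  65  40  23  21]
 [ 16  16  21  36  53  69  79  69  45  31  23  20]
 [ 16  14  16  18  30  41  44  32  23  20  19  19]
 [ 14  13  13  14  13  15  17  14  25  35  27  21]
 [ 16  13  13  11   8   8   9  20  54  73  45  24]
 [ 16  14  15  11   8   7  11  33  74  89  56  27]
 [ 15  13  14  13   8   7  13  39  82  93  62  30]
 [ 15  15  16  12  11  15  22  54  92  97  65  31]
 [ 15  14  16  18  27  40  54  81 107 103  70  32]
 [ 16  15  19  39  65  78  87 106 117 108  78  36]
 [ 15  17  37  74 102 106 109 118 122 116  89  39]
 [ 19  33  64 100 123 132 132 124 121 112  82  38]
 [ 28  58  94 113 123 139 134 117 111  96  63  30]
 [ 50  88 115 122 123 129 118 105  97  70  34  22]
 [ 81 112 123 126 127 126 117  99  74  37  16  16]
 [107 122 127 127 128 124 111  81  45  15   8  13]
 [123 126 128 127 126 115  87  50  20   7   6  11]
 [127 128 129 127 119  97  58  26  12   5   5  12]]
s12 avg R-B
[[ 11   4   1   3  11  32  70
[... 1314 characters left out ...]
]
 [10 10 10 11 12 18 21 23 31 31 20 14]
 [10 10 11  9  8  9 11 17 29 32 20 15]
 [10 10 10  9  8  7  9 16 29 32 22 16]
 [10 10 10 10  9  8  9 17 31 35 24 17]
 [10 10 13 15 13  8 10 20 35 38 26 18]
 [11 15 23 26 17 10 12 24 38 38 26 17]
 [13 23 34 34 24 18 21 30 39 34 22 16]
 [21 33 42 42 37 34 35 38 37 25 15 14]
 [31 42 46 47 46 45 44 40 29 13  9 13]
 [41 46 48 48 48 47 42 32 16  6  7 12]
 [46 48 48 49 48 44 33 18  8  4  6 12]
 [48 48 49 48 46 36 22 13  8  4  6 12]]
noseend [321.35 196.67] u 319.25 323.5 v 195.37 197.99
gripbotcorners [321.72 189.91] u 317.71 325.73 v 187.52 192.32
spotred [321.23 198.16] u 319.72 322.78 v 197.23 199.11
spotrim [321.22 198.16] u 319.37 323.13 v 197.01 199.33
```

View pics/s13.png

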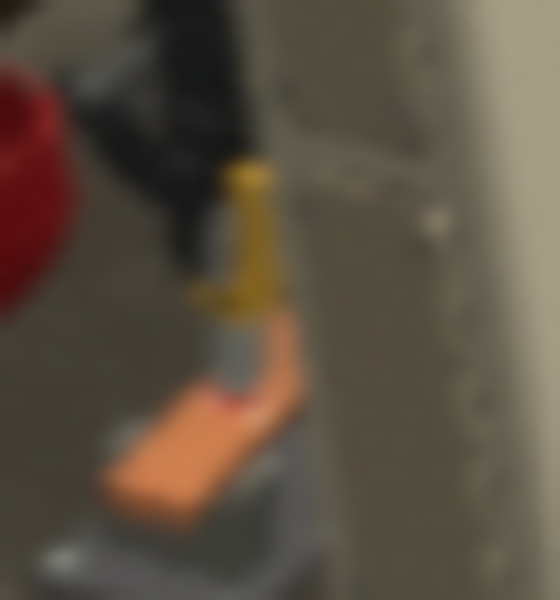

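```bash
python3 - <<'E'
from h import *
c=capture("top"); cv2.imwrite("pics/top13.png",c["pixels"])
s=read_state(); print(s["time"],s["tool_pos"],s["wrist_force"],s["gripper_width"])
d=np.abs(c["pixels"].astype(int)-load("top0.pkl")["pixels"]).max(2)>40
cv2.imwrite("pics/diff.png",(d*255).astype(np.uint8))
print(job_done())
E
```

```text
22.95 [ 0.5166979  -0.37705019  0.11812796] [-0.74249278 -0.69875492  1.71506756] 0.023408343545902276
the job is handed in; nothing more can be done
None
```

View pics/top13.png

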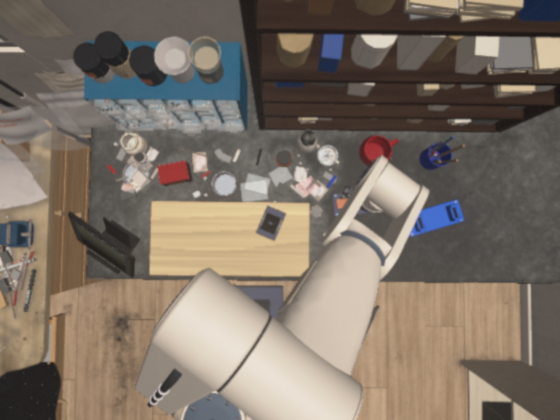

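The copper bar lies in both saddles of the grey stand with the red spot up. The arm is holding the probe upright with its tip pressed on the spot. I handed the job in at about 23 s.

**Bar:** I set it down in contact with the saddle floors before letting go. The top camera then put its centre at (0.5195, -0.4018), about 1 mm from the stand's centre. The camera depth along the bar scattered around the expected 57 mm.

**Plunger:** The wrist force rose about 3.4 N, which suggests 5.8 mm pressed in. The TCP height suggests about 4.8 mm. They differ by about 1 mm, and both are close to half way.

**Tip on the spot:** The TCP matches the measured spot to within 0.5 mm, and the tool is upright to within 0.001 rad. In the scene camera the nose looked about 0.3–0.6 px higher than predicted. So the tip could be 2 mm or so off the spot's centre, possibly up to 4 mm at worst, but still on the spot. The top camera couldn't confirm this because the forearm blocked its view, so I didn't drag the pressed tip to correct it.

**Other things on the counter:** Nothing looked moved in the parts of the last picture I could see. The hammer was hidden by the arm in that picture. I made a before-and-after difference image but never looked at it.

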